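Hang a rinsed bottle neck-down on the drying stand

TASK

Hang the rinsed, open aluminium bottle upside down to dry. Lay it first in the sloping two-saddle rest, neck at the raised end and foot against the stop, let go of it and take it again by its body; then turn it neck down, slide its neck over the leaning peg of the drying stand until the mouth sits on the peg's collar, and let go. Last, push the drip tray under it fully home; leave the other things on the desk where they are.

Things in the scene. Friction and masses are not known exactly. Their poses are not given: they have to be found in the camera images.
- bottle_center (a point): Open plain aluminium bottle, 155 mm long, about 0.13 kg, standing upright on the desk in front of the rest. This point: on its axis, 77.5 mm from its foot and from its mouth; z axis from foot to mouth. Round body 44 mm in diameter for 95 mm from the foot, then a 20 mm shoulder, then a neck 28 mm in diameter and 40 mm long, bore 21 mm; hollow inside.
- bottle_mouth (a point): Centre of the bottle's open mouth, at the end of its neck.
- rest: Sloping bottle rest, fixed: dark steel plate 125 x 78 x 10 mm with two grey V saddles and a low end stop for the bottle's foot on props; slopes 22.5 degrees, raised end towards the robot. Each saddle is 18 mm long, 46 mm wide, centred 15 and 83 mm from the foot of a bottle in it; between them the bottle's flanks are free. Origin under the plate; x: away from the raised end.
- cradle_center (a point): Where bottle_center comes to lie when the bottle lies in the rest, on the bottle's axis, 137 mm above the desk. z axis: up the slope, the way the bottle's foot-to-mouth axis must point; x axis: square to the slope, pointing up; y: level. The saddles bear on the underside of the body and end 13 mm below the bottle's axis.
- cradle_mouth (a point): Where bottle_mouth comes to lie when the bottle lies in the rest: 77.5 mm up the slope from cradle_center, 166 mm above the desk, in the air beyond the upper saddle. Axes as cradle_center.
- stand: Drying stand, fixed: dark base plate 130 x 125 mm, two steel posts 104 mm apart and a crossbar between them 120 mm above the desk, from whose middle the leaning peg rises; a drip tray slides beneath. Origin under the base plate, under the crossbar; x: away from the robot.
- peg_foot (a point): Centre of the upper face of the grey collar (34 mm across) at the foot of the peg, where bottle_mouth comes to sit, 133 mm above the desk. z axis: along the peg, up and leaning 45 degrees away from the robot; y: level. The peg is round, 16 mm in diameter, 56.5 mm long above the collar, tapered over its last 14 mm. The hung bottle sags by up to 0.2 rad, its bore being wider.
- peg_tip (a point): End of the peg, 56.5 mm from peg_foot along the peg.
- tray_tab (a point): Middle of the front face (towards the robot) of the upright tab of the steel drip tray, 35 mm above the desk. The tab is 44 mm wide and its round top rim, 55 mm above the desk, stands 4 mm proud of this face; the tray (105 x 78 x 18 mm) slides level in the stand. x axis: the way to push the tray home, away from the robot. At the home position the tab stands 70 mm in front of the crossbar.
- tray (a joint): How far the drip tray is pulled out of the stand, m: 0 is fully home (hard stop), 0.065 fully out; about 1.5 N of friction, stays where it is left.
- board: blue-green circuit board with blocks on it, 58 x 90 x 20 mm, flat on the desk to the right of the stand; a bystander, to be left alone. Origin at the centre of its underside.
- driver: screwdriver with a yellow handle, 143 mm long, lying on the desk behind the stand and the rest; a bystander, to be left alone. Origin at the centre of its underside.
- pliers: long-nose pliers, 151 mm long, lying on the desk behind the vise at the left; a bystander, to be left alone. Origin at the centre of its underside.
- cutter: side cutter pliers, 123 mm long, lying near the front edge of the desk; a bystander, to be left alone. Origin at the centre of its underside.
- flat_brush: flat brush, 155 mm long, near the front edge at the left; a bystander, to be left alone. Origin at the centre of its underside.
- marker: marker pen, 122 mm long, near the front edge at the left; a bystander, to be left alone. Origin at the centre of its underside.
There are look-alikes about, which are no part of the job. Of the things that look like the part that bears bottle_center, take the one that is farthest from the robot's base at the start.

How it is judged:
By the outcome, as a careful person would: the job done as asked, in the order asked, and still so for the second after the job is handed in, with the robot touching nothing.
It also fails if it takes over 70 s, if anything falls off the work surface, if the arm or the gripper's body presses on something with over 40 N, if the wrist force passes 120 N, or if a joint passes its speed limit or range.

ROBOT

A 7-joint arm with a two-finger parallel gripper is mounted at the origin on a cart in front of the work surface, level with it; the furniture and walls round the work are solid. World frame = base frame: x ahead of the robot, y to its left, z up, the work surface at z = 0. Lengths are in mm, angles in rad, forces in N, time in s.
With the tool pointing down it reaches from about 425 to 1025 mm from the base axis. Payload 3.6 kg.
Tool frame: the origin (TCP) lies between the finger pads; the fingertips stand 22 mm ahead of it and the grasp point (between the pads) lies 3 mm ahead of it; z points along the fingers, x is the direction in which the jaws open and shut, and the axes are right-handed (so a half turn about z gives the same grasp; the last joint's range is limited). The gripper opens to 85 mm and grips with 20 to 120 N. Pads are 22 mm wide; open, the fingers measure 114 mm over their backs; the gripper's body (76 mm by 85 mm) begins 54 mm behind the grasp point. The pads swing forward as they close: fully open they stand 13 mm farther back than shut.
Start: joints at [-1.421, 0.591, 0.048, 1.609, -0.033, 0.943, -0.034], TCP at [174.3, 703.739, 253.302] pointing down, gripper open.
Joint ranges: [-2.69, 2.69], [-0.47, 2.24], [-1.27, 1.36], [0.19, 2.51], [-1.53, 4.68], [0.08, 2.07], [-3.09, 3.09]. Speed limits (rad/s): [2.57, 2.57, 3.14, 3.14, 3.14, 3.14, 3.14].

INTERFACE

Orientations are given as a unit quaternion [w, x, y, z].
In Python, from station import * gives the robot as it stands.
- The arm moves only by the tool jog_arm, never from a script. Its arguments are lists of equal length, an entry for each row: "xyz": the shift along the world's x, y, z in mm, a list of three; "turn": the turn about the world's z in rad. A call has 1 to 20 rows; each row is the pose to reach, as a shift and turn from the pose measured when the call began; what a row does not reach only later rows make up. A row lasts 1/10 s, in which the tool goes at most 50 mm and 8.59 degrees, less where a joint would pass 70% of its speed; a pose out of reach is approached as far as the arm can. A call with a gripper value outside its range is refused whole. "fingers" is the closure, from 0 (fully open) to 1 (shut), set as the call begins (left out, the last holds). The fingers move at their own pace and stop on an object; the grip force is fixed at half the most. Time passes only in rows, so rows that repeat a pose let the fingers close. It gives the time, the measured TCP pose, the force and the opening at its end, in the units of the state.
- get_state(): the state, without advancing time (a new reading comes with each control period).
- snapshot(name): name is "scene" or "top"; returns the picture (480x640x3 uint8, blue, green, red); there is no depth.
- camera_params(name): a dict with "intrinsics" (3x3 intrinsics, pixels), "pose" (4x4, takes a point from camera to world coordinates). Camera axes: x right, y up, looking along -z (the intrinsics and any distortion apply to the point x, -y, -z); pixel columns grow to the right and rows downward; lengths in mm; the calibration is good to about 2 mm. A picture is of the moment at which its call begins. camera_params takes no time and is no camera call.
- close_job(): hands the job in, once; it reports no verdict.
The state is a dict: "clock": time; "joints": joint angles; "dq": joint speeds; "effort": joint torques, N m; "eef_pos": TCP position; "orientation": TCP orientation; "wrist_force": force on the tool from outside, world axes, zero at the start; "wrist_torque": the same for the moment, N m; "gripper_width": finger opening in mm.
Only numpy, scipy, OpenCV 4.12 (cv2) and the standard library are available. Lean on these libraries where they do the work, as an engineer would, in place of code of your own. Each camera call takes 0.05 s, during which the arm holds its last target.

## Working session

There is one attempt and no reset: what is moved stays moved. The work goes in short steps, Python scripts to look and compute and a tool call to move; the robot and the scene stay as the last step left them, time stands still between calls to the robot, and variables do not carry over. Pictures are saved under pics/ and viewed, and the job is handed in when it is done.

Besides the shell and the picture viewer there is one more tool, called after "Emit:" as name(argument=value, ...) on one line, values as JSON. jog_arm: Moves the arm, as the interface text tells. Its arguments: {"type":"object","properties":{"xyz":{"type":"array","items":{"type":"array","items":{"type":"number"}}},"turn":{"type":"array","items":{"type":"number"}},"fingers":{"type":"number"}},"required":["xyz","turn"]}

```bash
ls -la; mkdir -p pics
cat > h.py <<'E'
from station import *
import numpy as np, cv2
def cam(n):
    c=camera_params(n); return np.array(c["intrinsics"]),np.array(c["pose"]),c
def ray(n,u,v):
    K,P,_=cam(n); d=np.array([(u-K[0,2])/K[0,0],(v-K[1,2])/K[1,1],1.0]); d=P[:3,:3]@np.array([d[0],-d[1],-d[2]])
    return P[:3,3],d/np.linalg.norm(d)
def onz(n,u,v,z):
    o,d=ray(n,u,v); return o+d*(z-o[2])/d[2]
def tri(a,b):
    o1,d1=ray(*a);o2,d2=ray(*b)
    A=np.array([d1,-d2]).T; s=np.linalg.lstsq(A,o2-o1,rcond=None)[0]
    p,q=o1+s[0]*d1,o2+s[1]*d2; return (p+q)/2,np.linalg.norm(p-q)
def proj(n,p):
    K,P,_=cam(n); q=P[:3,:3].T@(np.array(p,float)-P[:3,3]); x=np.array([q[0],-q[1],-q[2]]); x=K@(x/x[2]); return x[:2]
def snap(n,f):
    im=snapshot(n); cv2.imwrite("pics/"+f,im); return im
E
python3 - <<'E'
from h import *
for n in("scene","top"):
    snap(n,n+"0.png"); K,P,c=cam(n); print(n,c.keys(),K.round(1).tolist(),P.round(3).tolist())
print(get_state())
E
```

```text
total 12
drwxr-xr-x  3 agent agent 4096 Dec  7 01:16 .
drwxr-xr-x 23 root  root  4096 Dec  7 01:16 ..
drwxr-xr-x  2 agent agent 4096 Dec  7 01:16 pics
scene dict_keys(['intrinsics', 'pose']) [[602.2, 0.0, 319.3], [0.0, 602.2, 242.9], [0.0, 0.0, 1.0]] [[0.5, 0.35, -0.792, -483.291], [-0.866, 0.198, -0.459, -598.197], [-0.004, 0.916, 0.402, 660.496], [0.0, 0.0, 0.0, 1.0]]
top dict_keys(['intrinsics', 'pose']) [[552.6, 0.0, 318.2], [0.0, 552.6, 232.9], [0.0, 0.0, 1.0]] [[0.003, 0.992, -0.124, 428.447], [-1.0, 0.005, 0.015, -0.726], [0.016, 0.124, 0.992, 1214.952], [0.0, 0.0, 0.0, 1.0]]
{'clock': 0.1, 'joints': array([-1.42148908,  0.59203018,  0.04831464,  1.60973258, -0.03333054,
        0.94274835, -0.03367967]), 'dq': array([ 3.84647499e-04, -2.84266278e-03,  8.44858401e-04, -3.59277633e-03,
       -7.07719665e-05,  5.73979697e-04, -9.04899727e-05]), 'effort': array([ 4.19383679e-03, -5.49997365e+01,  1.55337609e+00, -1.98824894e+01,
        9.78247641e-03,  3.86289656e-03, -9.39326782e-06]), 'eef_pos': array([174.12291729, 703.02171008, 252.23903209]), 'orientation': array([ 6.89246314e-04,  7.87513872e-01,  6.16296021e-01, -8.00706522e-04]), 'wrist_force': array([-0.1591127 , -0.72994491, -1.00113159]), 'wrist_torque': array([-0.01360336, -0.01498793, -0.0030883 ]), 'gripper_width': 85.51361373917734}
```

View pics/scene0.png

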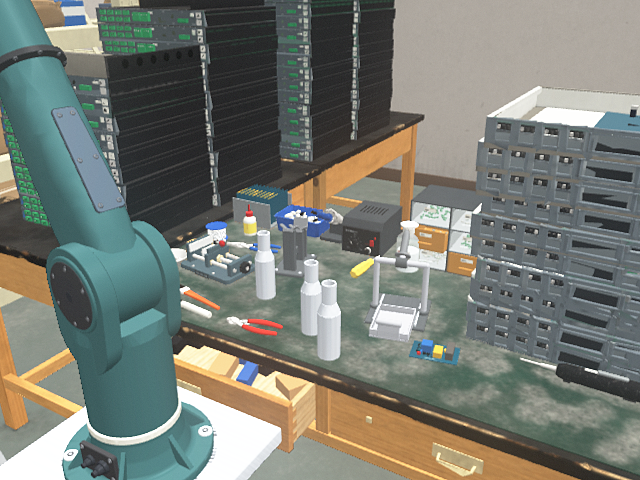

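View pics/top0.png

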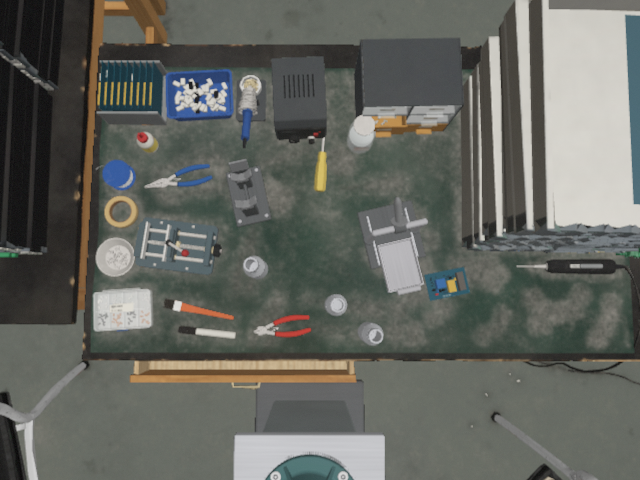

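Run:
```python
import cv2
s=cv2.imread("pics/scene0.png");t=cv2.imread("pics/top0.png")
cv2.imwrite("pics/s_c.png",cv2.resize(s[190:370,170:470],(800,480),interpolation=cv2.INTER_CUBIC))
cv2.imwrite("pics/t_c.png",cv2.resize(t[100:340,200:480],(700,600),interpolation=cv2.INTER_CUBIC))
```

```text
(no output)
```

View pics/s_c.png

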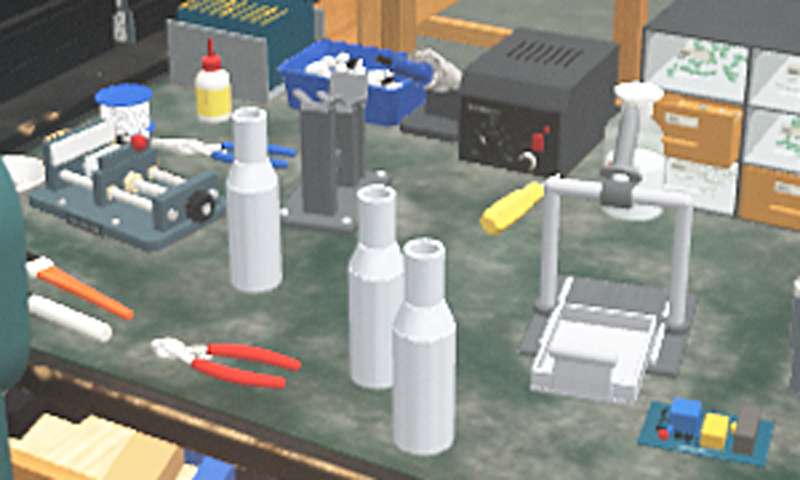

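View pics/t_c.png

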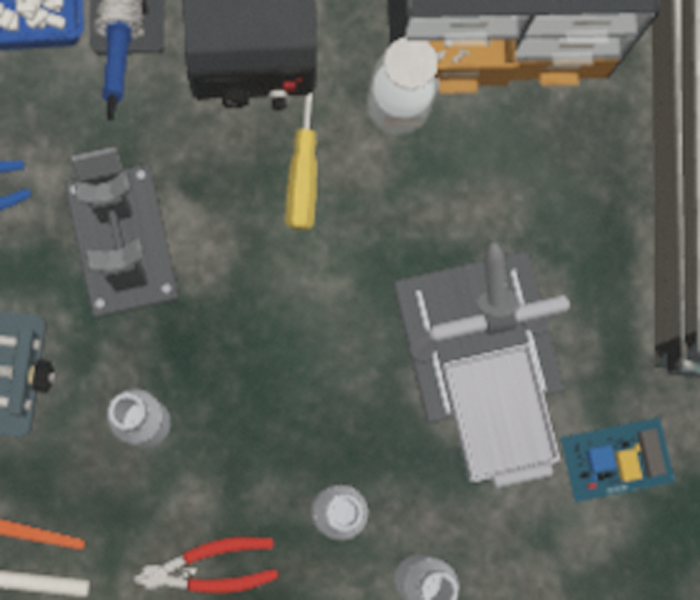

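Run:
```python
import cv2
s=cv2.imread("pics/scene0.png");t=cv2.imread("pics/top0.png")
def c(im,x,y,w,h,k,f): cv2.imwrite("pics/"+f,cv2.resize(im[y:y+h,x:x+w],None,fx=k,fy=k,interpolation=cv2.INTER_CUBIC))
c(s,240,210,90,100,6,"z1.png")   # bottle+rest scene
c(t,215,150,75,135,4.4,"z2.png")
c(s,350,215,100,130,4.6,"z3.png")
c(t,350,180,90,120,5,"z4.png")
```

```text
(no output)
```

View pics/z1.png

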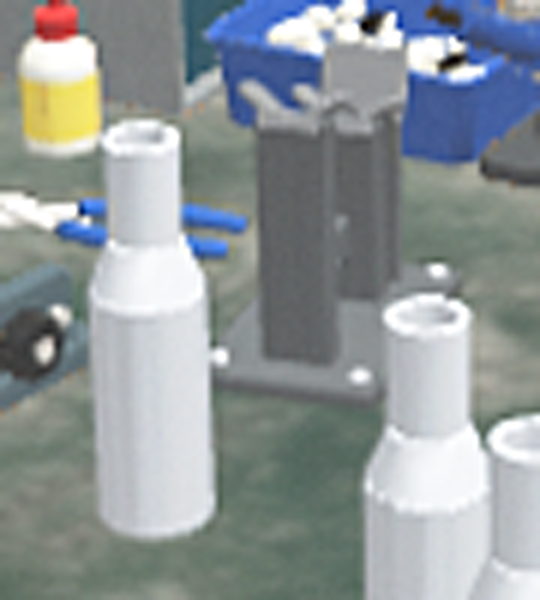

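View pics/z2.png

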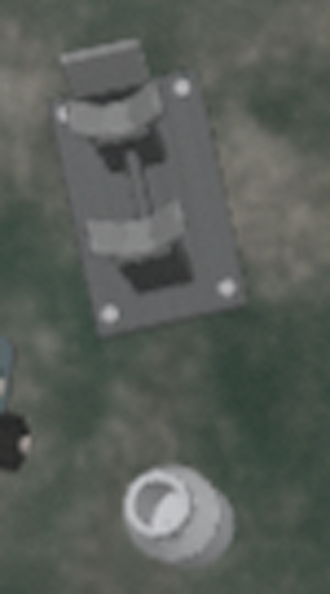

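View pics/z3.png

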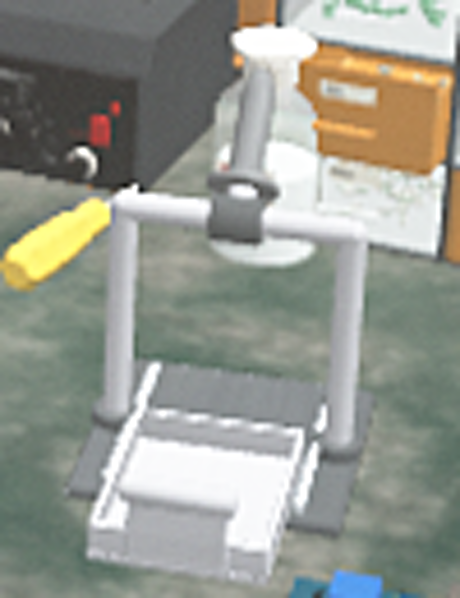

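View pics/z4.png

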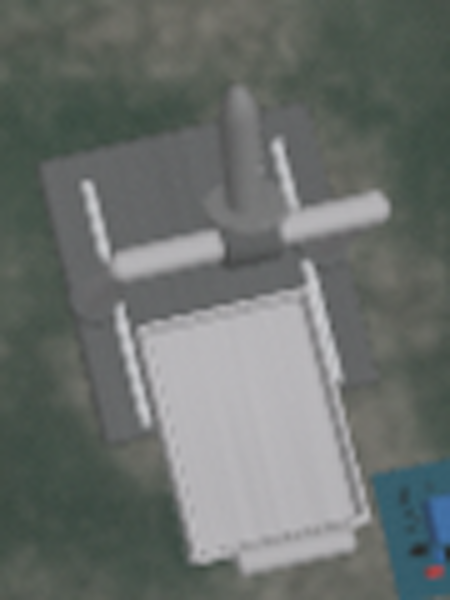

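Run:
```python
from h import *
np.set_printoptions(precision=1,suppress=True)
T=lambda z,x,y:("top",)+{2:(215+x/4.4-.4,150+y/4.4-.4),4:(350+x/5-.4,180+y/5-.4)}[z]
S=lambda z,x,y:("scene",)+{1:(240+x/6-.4,210+y/6-.4),3:(350+x/4.6-.4,215+y/4.6-.4)}[z]
m=T(2,157,503); print("mouth",onz(*m,155),onz(*S(1,143,139),155),tri(m,S(1,143,139)))
print("foot scene front/body edges z0", onz(*S(1,157,533),0), "top body low edge", onz(*T(2,185,566),0))
# other bottles
for u,v in((335,304),(371,333)): print("other",onz("top",u,v,155))
r=[onz(*T(2,x,y),10) for x,y in((53,100),(98,335),(245,302),(195,72))]
print("rest plate",*r, [np.linalg.norm(r[i]-r[(i+1)%4]) for i in range(4)], "c",np.mean(r,0))
d=(r[0]+r[3]-r[1]-r[2])[:2]; print("yaw rest", np.arctan2(d[1],d[0]))
b=[onz(*T(4,x,y),10) for x,y in((43,163),(107,442),(378,380),(305,108))]
print("base plate",*b,[np.linalg.norm(b[i]-b[(i+1)%4]) for i in range(4)], "c",np.mean(b,0))
d=(b[0]+b[3]-b[1]-b[2])[:2]; print("yaw stand", np.arctan2(d[1],d[0]))
tp=tri(T(4,238,90),S(3,258,75)); print("pegtip",tp)
print("collar",tri(T(4,243,208),S(3,243,187)), onz(*T(4,243,208),133))
e1=tri(T(4,118,264),S(3,122,203));e2=tri(T(4,383,205),S(3,362,236)); print("bar",e1,e2, (e1[0]+e2[0])/2, np.arctan2(*(-(e2[0]-e1[0])[:2])))
tt=[onz(*T(4,x,y),18) for x,y in((193,560),(367,520),(305,292),(140,330))]
print("tray",*tt,[np.linalg.norm(tt[i]-tt[(i+1)%4]) for i in range(4)]); print("rim", onz(*T(4,297,548),55), tri(T(4,297,548),S(3,180,495)))
```

```text
mouth [500.1 113.  155. ] [501.5 112.8 155. ] (array([500.3, 112.6, 155.5]), np.float64(1.0171069166925641))
foot scene front/body edges z0 [489.8 106.    0. ] top body low edge [479.2 115.2   0. ]
other [424.3 -49.3 155. ]
other [ 370.1 -117.4  155. ]
rest plate [713.3 184.7  10. ] [593.7 159.5  10. ] [610.7  86.4  10. ] [728.3 113.3  10. ] [np.float64(122.28639382405728), np.float64(75.0070497861642), np.float64(120.61175267708563), np.float64(72.91278722868563)] c [661.5 136.   10. ]
yaw rest 0.21592212542047987
base plate [ 625.2 -107.5   10. ] [ 502.  -134.7   10. ] [ 529.6 -254.    10. ] [ 650.5 -224.    10. ] [np.float64(126.18484427437478), np.float64(122.453744545601), np.float64(124.5666151146248), np.float64(119.30526729162389)] c [ 576.8 -180.    10. ]
yaw stand 0.229932642950901
pegtip (array([ 627.1, -167.4,  171.4]), np.float64(2.251823283314555))
collar (array([ 587.9, -176.6,  132.2]), np.float64(1.4401639064279668)) [ 587.4 -175.9  133. ]
bar (array([ 566.3, -127.5,  121.8]), np.float64(0.3594525050356841)) (array([ 590.7, -234.1,  120.3]), np.float64(0.33392436059144626)) [ 578.5 -180.8  121. ] -0.2248482917916854
tray [ 450.7 -170.5   18. ] [ 468.1 -246.2   18. ] [ 567.4 -221.1   18. ] [ 550.4 -148.6   18. ] [np.float64(77.69471772048627), np.float64(102.3746300946358), np.float64(74.41889637092478), np.float64(102.05672817402946)]
rim [ 455.1 -209.    55. ] (array([ 455.1, -209.5,   50.5]), np.float64(0.5930224821154866))
```

```bash
python3 - <<'E'
from h import *
np.set_printoptions(precision=1,suppress=True)
T=lambda x,y:("top",215+x/4.4-.4,150+y/4.4-.4)
a=.222;u=np.array([np.cos(a),np.sin(a),0]);c,s=np.cos(np.pi/8),np.sin(np.pi/8);k=np.array([0,0,1.])
z=-u*c+k*s;n=u*s+k*c
for nm,sg,pts in(("up",5.5,((88,222),(95,258),(180,203),(185,240))),("lo",-62.5,((68,102),(75,135),(155,82),(160,118)))):
    h=137+sg*s-13*c
    q=np.array([onz(*T(*p),h+(.5-i%2)*18*s*-1) for i,p in enumerate(pts)]); m=q.mean(0)
    print(nm,h,q,m,"cc",m+13*n-sg*z, "width",np.linalg.norm(q[0]-q[2]),"len",np.linalg.norm(q[0]-q[1])/c)
E
python3 - <<'E'
import sys; sys.path.insert(0,'.')
from h import *
im=cv2.imread("pics/top0.png");cv2.imwrite("pics/z5.png",cv2.resize(im[152:215,222:278],None,fx=9,fy=9,interpolation=cv2.INTER_CUBIC))
E
```

```text
up 127.09432495536127 [[629.9 150.  123.7]
 [612.2 145.5 130.5]
 [638.9 108.4 123.7]
 [620.6 105.2 130.5]] [625.4 127.3 127.1] cc [635.2 129.5 137. ] width 42.57267959386926 len 21.147875073960183
lo 101.07185155453516 [[691.7 164.2  97.6]
 [674.4 159.5 104.5]
 [701.6 123.7  97.6]
 [682.8 120.3 104.5]] [687.6 141.9 101.1] cc [636.1 130.3 137. ] width 41.67155617754169 len 20.72840644053904
```

View pics/z5.png

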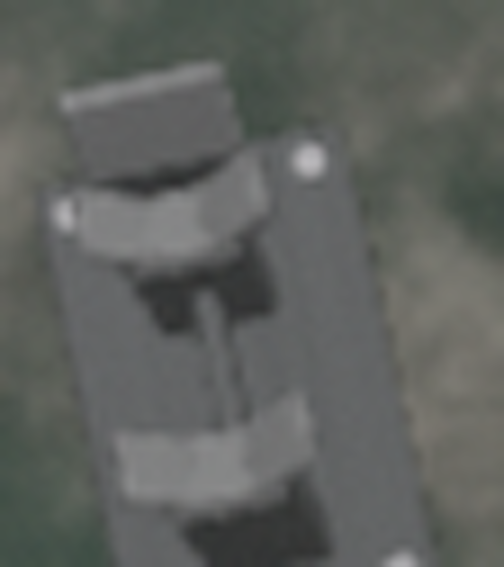

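Emit:
jog_arm(xyz=[[12,-20,0],[35,-60,0],[58,-105,0],[82,-150,0],[107,-195,0],[132,-240,0],[157,-285,0],[182,-330,0],[207,-375,0],[232,-420,0],[257,-465,0],[280,-507,0],[300,-543,0],[314,-568,0],[322,-583,0],[326,-590,0],[326,-590,0]], turn=[0,0.03,0.06,0.1,0.14,0.18,0.22,0.26,0.3,0.34,0.38,0.41,0.44,0.455,0.465,0.465,0.465], fingers=0)

```text
clock: 1.8
eef_pos: [500.3, 112.2, 252.0]
orientation: [0.001, 0.625, 0.78, -0.001]
wrist_force: [0.3, -0.0, -0.8]
gripper_width: 85.4
```

Run:
```python
from h import *
np.set_printoptions(precision=2,suppress=True)
s=get_state();print(s["clock"],s["joints"],s["eef_pos"],s["orientation"],s["wrist_force"])
snap("scene","s1.png");snap("top","t1.png")
# stop top corners (z1 & z5 pictures)
S=lambda x,y:("scene",240+x/6-.4,210+y/6-.4)
Z=lambda x,y:("top",222+x/9-.4,152+y/9-.4)
print(tri(Z(62,100),S(325,47)),tri(Z(220,65),S(408,42)))
```

```text
1.8 [-0.35  0.33  0.04  2.08 -0.02  0.73  1.5 ] [500.29 112.2  252.03] [ 0.    0.63  0.78 -0.  ] [ 0.27 -0.01 -0.83]
(array([709.49, 166.42, 110.03]), np.float64(1.0318086235328816)) (array([716.13, 129.84, 117.  ]), np.float64(0.7234703817854908))
```

Emit:
jog_arm(xyz=[[0,0,-20],[0,0.5,-50],[0,0.5,-80],[0,0.5,-100],[0,0.5,-107],[0,0.5,-107]], turn=[0,0,0,0,0,0])

```text
clock: 2.5
eef_pos: [498.5, 116.0, 144.3]
orientation: [-0.0, 0.623, 0.782, -0.001]
wrist_force: [0.5, -0.5, -0.6]
gripper_width: 85.6
```

Emit:
jog_arm(xyz=[[0,0,0],[0,0,0],[0,0,0],[0,0,0],[0,0,0],[0,0,0],[0,0,0],[0,0,0]], turn=[0,0,0,0,0,0,0,0], fingers=1)

```text
clock: 3.3
eef_pos: [499.2, 115.5, 145.1]
orientation: [0.0, 0.623, 0.782, -0.001]
wrist_force: [-0.1, -1.2, 5.8]
gripper_width: 25.5
```

Run:
```python
from h import *
np.set_printoptions(precision=2,suppress=True)
s=get_state();print(s["clock"],s["eef_pos"],s["wrist_force"],s["gripper_width"])
a=snap("scene","s2.png");b=snap("top","t2.png")
cv2.imwrite("pics/c2.png",np.hstack([cv2.resize(a[180:320,200:350],(450,420)),cv2.resize(b[150:290,180:290],(330,420))]))
```

```text
3.3 [499.25 115.49 145.15] [-0.1  -1.2   5.82] 25.545907652365475
```

View pics/c2.png

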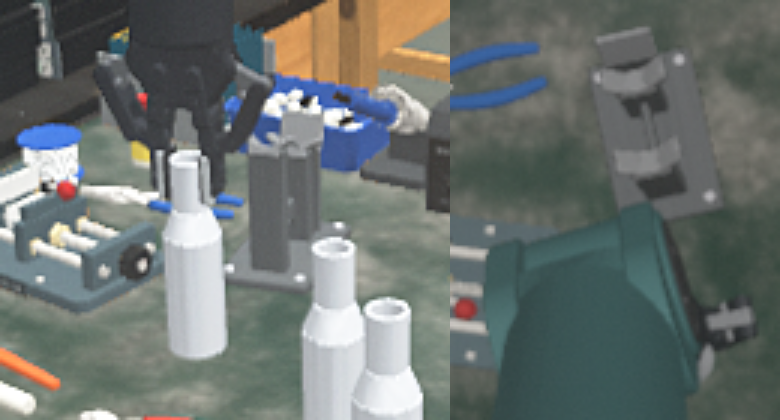

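View pics/s2.png

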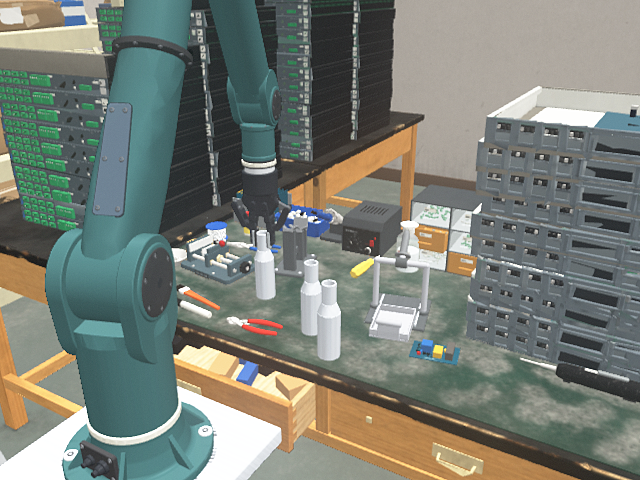

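View pics/t2.png

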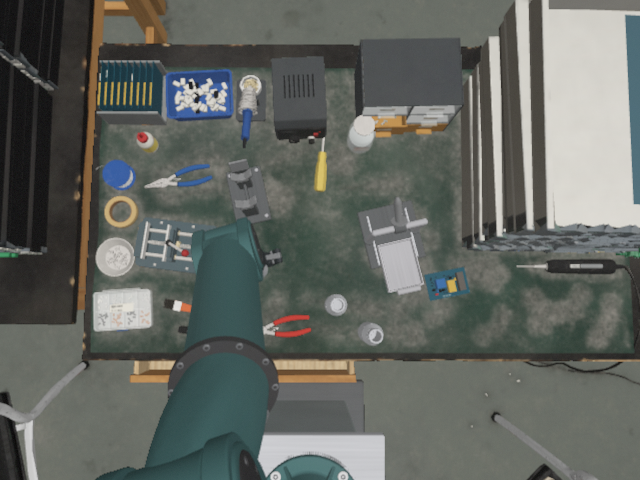

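Emit:
jog_arm(xyz=[[0,0,15],[0,0,45],[0,0,85],[0,0,125],[10,2,150],[35,6,160],[70,11,160],[110,18,160],[150,24,160],[190,31,160],[220,35,160],[238,38,160],[245,39,155],[245,39,140],[245,39,120],[245,39,105],[245,39,100],[245,39,100]], turn=[0,0,0,0,0,0,0,0,0,0,0,0,0,0,0,0,0,0])

```text
clock: 5.2
eef_pos: [742.8, 154.3, 243.6]
orientation: [-0.001, 0.623, 0.782, -0.002]
wrist_force: [0.3, 0.5, -1.8]
gripper_width: 26.0
```

Run:
```python
from h import *
np.set_printoptions(precision=2,suppress=True)
s=get_state();print(s["clock"],s["eef_pos"],s["wrist_force"],s["gripper_width"])
a=snap("scene","s3.png");b=snap("top","t3.png")
cv2.imwrite("pics/c3.png",np.hstack([cv2.resize(a[150:290,210:360],(450,420)),cv2.resize(b[100:240,200:310],(330,420))]))
```

```text
5.2 [742.77 154.31 243.59] [ 0.32  0.52 -1.76] 26.013899902810735
```

View pics/c3.png

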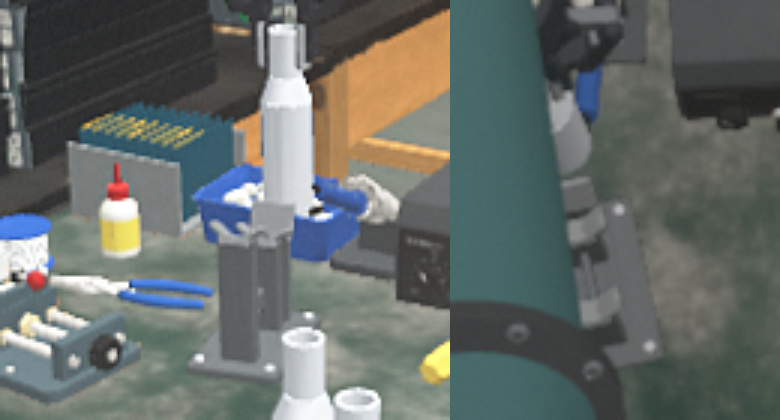

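Emit:
jog_arm(xyz=[[-4,-1,0],[-8,-2,0],[-13,-3,0],[-18,-4,0],[-24,-5,0],[-29,-6,0],[-34,-8,0],[-40,-9,0],[-45,-10,0],[-50,-11,-1],[-60,-14,-3],[-70,-16,-6],[-70,-16,-6]], turn=[0,0,0,0,0,0,0,0,0,0,0,0,0])

```text
clock: 6.6
eef_pos: [672.0, 138.1, 239.2]
orientation: [-0.001, 0.623, 0.782, -0.002]
wrist_force: [3.4, -0.6, 1.5]
gripper_width: 25.7
```

Run:
```python
from h import *
np.set_printoptions(precision=2,suppress=True)
s=get_state();print(s["clock"],s["eef_pos"],s["wrist_force"],s["gripper_width"])
a=snap("scene","s4.png");b=snap("top","t4.png")
cv2.imwrite("pics/c4.png",np.hstack([cv2.resize(a[150:290,210:360],(450,420)),cv2.resize(b[100:240,200:310],(330,420))]))
```

```text
6.6 [672.04 138.1  239.19] [ 3.36 -0.64  1.47] 25.67459629891421
```

View pics/c4.png

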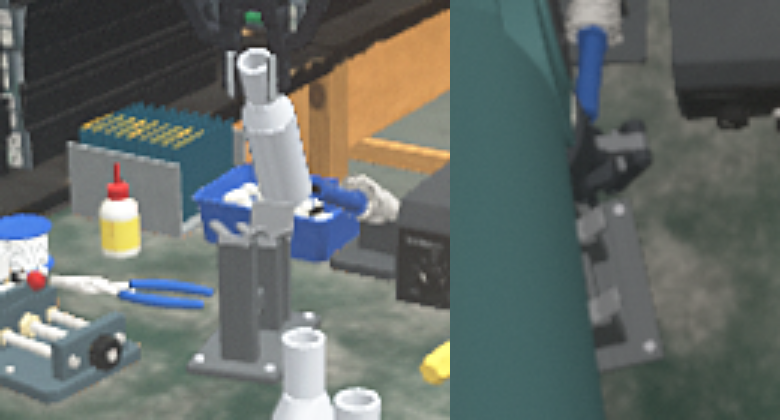

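Emit:
jog_arm(xyz=[[-5,-1,-2],[-10,-2,-4],[-19,-4,-9],[-28,-6,-15],[-37,-8,-21],[-44,-10,-29],[-52,-12,-37],[-58,-13,-45],[-58,-13,-45]], turn=[0,0,0,0,0,0,0,0,0])

```text
clock: 7.6
eef_pos: [611.8, 125.1, 192.3]
orientation: [-0.003, 0.623, 0.782, -0.004]
wrist_force: [-0.5, -0.4, 2.5]
gripper_width: 26.0
```

```bash
cat > look.py <<'E'
import sys
from h import *
np.set_printoptions(precision=2,suppress=True)
n=sys.argv[1]; bx=[int(v) for v in sys.argv[2].split(",")]; by=[int(v) for v in sys.argv[3].split(",")]
s=get_state();print(s["clock"],s["eef_pos"],s["wrist_force"],s["gripper_width"])
a=snap("scene","s%s.png"%n);b=snap("top","t%s.png"%n)
ka=400/bx[2];kb=400/by[2]
A=cv2.resize(a[bx[1]:bx[1]+bx[3],bx[0]:bx[0]+bx[2]],None,fx=ka,fy=ka,interpolation=cv2.INTER_CUBIC)
B=cv2.resize(b[by[1]:by[1]+by[3],by[0]:by[0]+by[2]],None,fx=kb,fy=kb,interpolation=cv2.INTER_CUBIC)
h=min(600,max(A.shape[0],B.shape[0])); o=np.zeros((h,A.shape[1]+B.shape[1],3),np.uint8)
o[:min(h,A.shape[0]),:A.shape[1]]=A[:h]; o[:min(h,B.shape[0]),A.shape[1]:]=B[:h]
cv2.imwrite("pics/c%s.png"%n,o)
E
python3 look.py 5 220,150,120,150 200,100,110,140
```

```text
7.6 [611.8  125.12 192.26] [-0.46 -0.39  2.53] 26.00516614892401
```

View pics/c5.png

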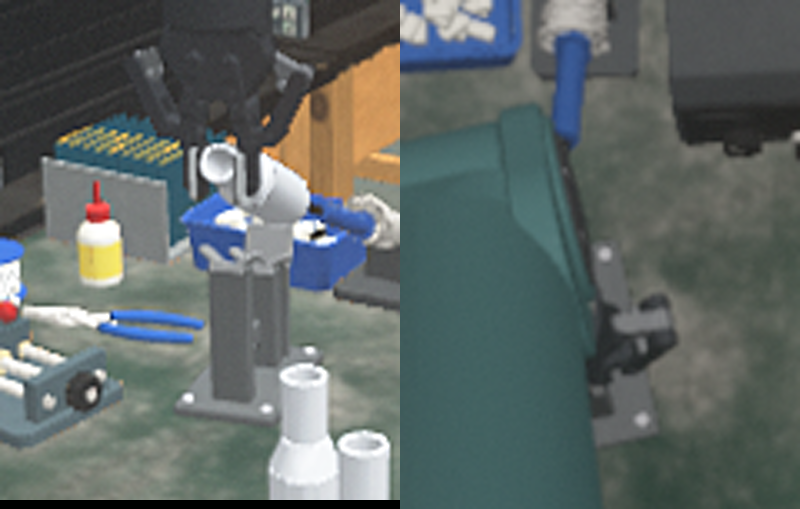

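Emit:
jog_arm(xyz=[[0,0,8],[0,0,16],[-8,-2,18],[-18,-4,18],[-28,-6,18],[-34,-8,18],[-34,-8,12],[-34,-8,4],[-34,-8,-4],[-34,-8,-11],[-34,-8,-16],[-34,-8,-16]], turn=[0,0,0,0,0,0,0,0,0,0,0,0])

```text
clock: 8.9
eef_pos: [580.5, 118.6, 177.0]
orientation: [-0.002, 0.622, 0.783, -0.002]
wrist_force: [1.2, 1.9, 0.5]
gripper_width: 25.9
```

```bash
python3 look.py 6 220,150,120,150 200,100,110,140
```

```text
8.9 [580.53 118.65 176.96] [1.17 1.92 0.47] 25.936729080361182
```

View pics/c6.png

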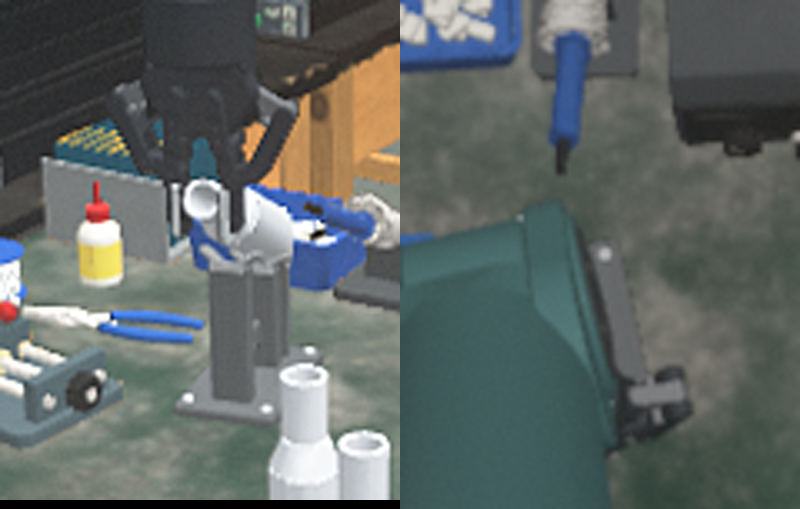

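Emit:
jog_arm(xyz=[[-2,0,-3],[-2,0,-6],[-2,0,-8],[-2,0,-9.5],[-2,0,-10.5],[-2,0,-10.5]], turn=[0,0,0,0,0,0])

```text
clock: 9.6
eef_pos: [578.6, 118.2, 167.1]
orientation: [-0.001, 0.623, 0.782, -0.002]
wrist_force: [-0.6, -0.3, 4.3]
gripper_width: 25.7
```

```bash
python3 look.py 7 220,150,120,150 200,100,110,140; python3 -c "
from h import *
print(proj('scene',[565.8,114.1,166.7]),proj('scene',[566.7,114.3,177.8]))"
```

```text
9.6 [578.64 118.23 167.07] [-0.6  -0.29  4.31] 25.65340406934085
[279.10390059 218.26969319] [279.0993854  213.52086285]
```

View pics/c7.png

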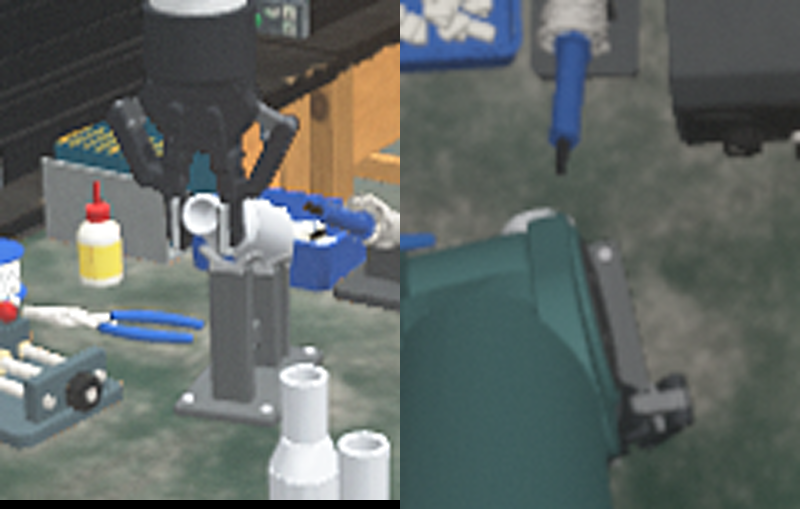

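```bash
python3 -c "
from h import *
n=np.array([.383*.975,.383*.22,.924]); F=np.array([705.4,145.7,107.3])
print('foot',proj('top',F),'high edge',proj('top',F+22*n), 'low', proj('top',F-22*n))
v=np.array([-.22,.975,0]);print('left edge',proj('top',F+22*v), proj('top',F+15.5*v+15.5*n))
t=cv2.imread('pics/t7.png');cv2.imwrite('pics/c7b.png',cv2.resize(t[145:200,215:270],None,fx=9,fy=9,interpolation=cv2.INTER_CUBIC))
"
```

```text
foot [238.57155085 165.19642068] high edge [236.44572362 158.72302435] low [240.62647477 171.45390799]
left edge [228.01220222 167.44093952] [229.55279209 162.25621995]
```

View pics/c7b.png

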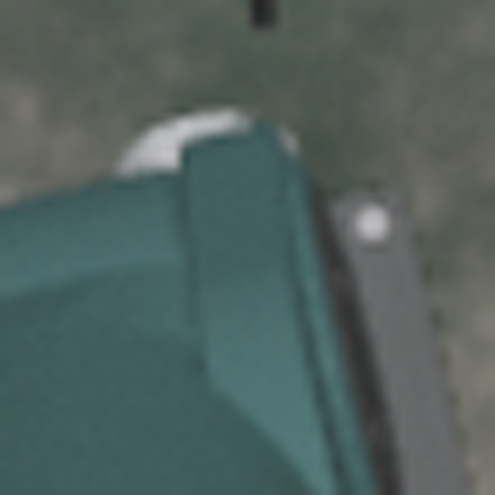

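```bash
cat >> h.py <<'E'
CC=np.array([635.6,129.9,137.]);AR=.222
UR=np.array([np.cos(AR),np.sin(AR),0]);VR=np.array([-np.sin(AR),np.cos(AR),0])
PF=np.array([587.6,-176.2,133.]);AS=.226
def inplane(cam_,u,v,o,yaw):
    U=np.array([np.cos(yaw),np.sin(yaw),0]);V=np.array([-np.sin(yaw),np.cos(yaw),0])
    p,d=ray(cam_,u,v); q=p+d*((o-p)@V)/(d@V); return (q-o)@U,q[2]
E
python3 -c "
from h import *
a=cv2.imread('pics/s7.png');cv2.imwrite('pics/c7c.png',cv2.resize(a[195:245,262:322],None,fx=10,fy=10,interpolation=cv2.INTER_CUBIC))
print(inplane('scene',280.9,213.9,CC,AR)); 
for u,v in((240,157),(238,156.8)): print(inplane('top',u,v,CC,AR))
"
```

```text
(np.float64(-59.46823503528418), np.float64(172.79017756593265))
(np.float64(114.16911679478565), np.float64(15.612881114957645))
(np.float64(98.50163099673519), np.float64(74.67886048492096))
```

View pics/c7c.png

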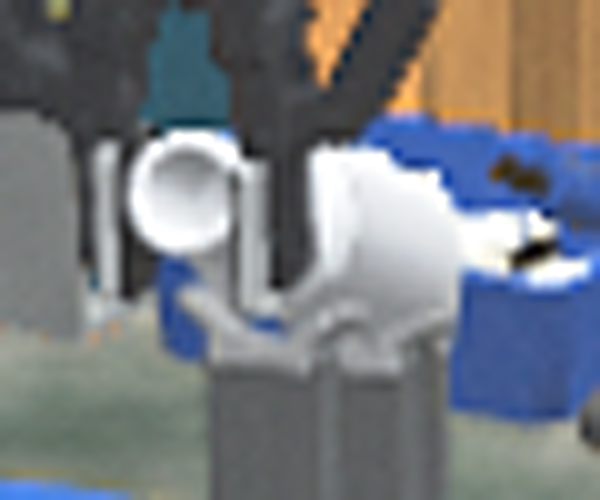

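```bash
python3 -c "
from h import *
np.set_printoptions(precision=1,suppress=True)
def pts(M,al):
    z=-UR*np.cos(al)+np.array([0,0,np.sin(al)]);n=UR*np.sin(al)+np.array([0,0,np.cos(al)])
    for d,r in((0,14),(40,14),(60,22),(155,22)):
        c=M-d*z; print(d,proj('scene',c),'top',proj('scene',c+r*n),'bot',proj('scene',c-r*n),'R',proj('scene',c-r*VR),'topcam hi',proj('top',c+r*n))
al=np.pi/8; z=-UR*np.cos(al)+np.array([0,0,np.sin(al)])
pts(CC+77.5*z,al)
print();al=.3;z=-UR*np.cos(al)+np.array([0,0,np.sin(al)]);pts(CC+77.5*z+np.array([0,0,12.]),al)
"
```

```text
0 [279.1 218.3] top [279.7 212.1] bot [278.4 224.5] R [284.9 218.9] topcam hi [248.4 225.5]
40 [285.  218.9] top [285.6 212.9] bot [284.3 224.9] R [290.6 219.5] topcam hi [245.3 208. ]
60 [287.8 219.2] top [288.8 209.8] bot [286.8 228.5] R [296.6 220.2] topcam hi [243.1 197.3]
155 [300.2 220.4] top [301.1 211.7] bot [299.2 229.2] R [308.5 221.4] topcam hi [236.5 158.7]

0 [278.6 216.5] top [279.1 210.3] bot [278.2 222.7] R [284.5 217.1] topcam hi [248.4 227. ]
40 [284.7 215.5] top [285.1 209.5] bot [284.2 221.6] R [290.4 216.2] topcam hi [245.  208.4]
60 [287.6 215.1] top [288.3 205.7] bot [286.8 224.4] R [296.5 216.1] topcam hi [242.7 197.4]
155 [300.4 213.1] top [301.1 204.3] bot [299.6 221.8] R [308.7 214. ] topcam hi [235.1 155.9]
```

Emit:
jog_arm(xyz=[[-1,0,-2],[-2,-0.5,-4],[-3,-0.5,-5.5],[-3.5,-0.5,-7],[-3.5,-0.5,-7]], turn=[0,0,0,0,0])

```text
clock: 10.2
eef_pos: [575.0, 117.5, 159.9]
orientation: [-0.002, 0.623, 0.782, -0.002]
wrist_force: [-0.5, -1.0, 4.3]
gripper_width: 25.8
```

```bash
python3 look.py 8 262,190,60,60 215,145,55,55
```

```text
10.2 [574.98 117.52 159.91] [-0.48 -0.96  4.3 ] 25.837955917896466
```

View pics/c8.png

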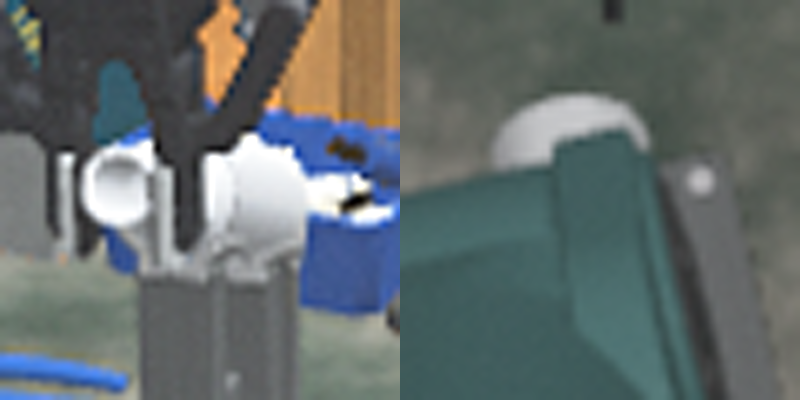

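Emit:
jog_arm(xyz=[[1,0.2,-0.5],[2,0.4,-1],[3,0.6,-1.3],[4,0.9,-1.7]], turn=[0,0,0,0])

```text
clock: 10.7
eef_pos: [575.5, 117.3, 159.1]
orientation: [-0.004, 0.623, 0.782, -0.006]
wrist_force: [-10.1, -3.2, 19.4]
gripper_width: 25.7
```

Emit:
jog_arm(xyz=[[0,0,0],[0,0,1],[0,0,1],[0,0,1],[0,0,1],[0,0,1],[0,0,1]], turn=[0,0,0,0,0,0,0], fingers=0)

```text
clock: 11.4
eef_pos: [575.5, 117.4, 160.0]
orientation: [-0.004, 0.623, 0.782, -0.006]
wrist_force: [0.3, -0.1, -0.0]
gripper_width: 85.7
```

Emit:
jog_arm(xyz=[[0,0,10],[0,0,30],[0,0,60],[0,0,90],[0,0,100],[0,0,100],[0,0,100]], turn=[0,0,0,0,0,0,0])

```text
clock: 12.1
eef_pos: [574.8, 117.2, 259.4]
orientation: [-0.004, 0.623, 0.782, -0.006]
wrist_force: [0.6, 0.5, -0.4]
gripper_width: 85.3
```

```bash
python3 look.py 9 240,180,90,90 200,145,75,90
```

```text
12.1 [574.83 117.23 259.37] [ 0.61  0.46 -0.37] 85.2917586991608
```

View pics/c9.png

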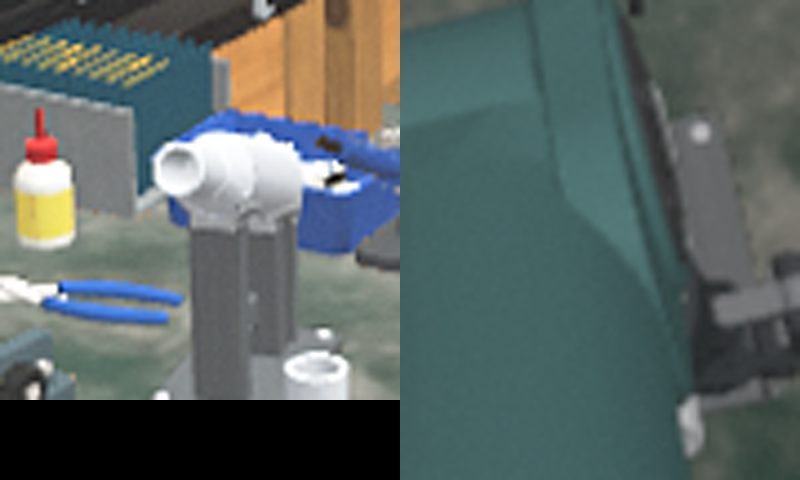

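Emit:
jog_arm(xyz=[[15,3,0],[40,8,0],[65,14,0],[84,18,0],[90,19,-10],[90,19,-40],[90,19,-75],[90,19,-105],[90,19,-122],[90,19,-129],[90,19,-129]], turn=[0,0,0,0,0,0,0,0,0,0,0])

```text
clock: 13.3
eef_pos: [663.6, 135.9, 128.4]
orientation: [-0.006, 0.623, 0.782, -0.008]
wrist_force: [0.2, -0.1, -0.4]
gripper_width: 85.2
```

```bash
python3 look.py 10 240,160,100,120 200,145,75,90
```

```text
13.3 [663.58 135.88 128.39] [ 0.16 -0.1  -0.4 ] 85.20772308366467
```

View pics/c10.png

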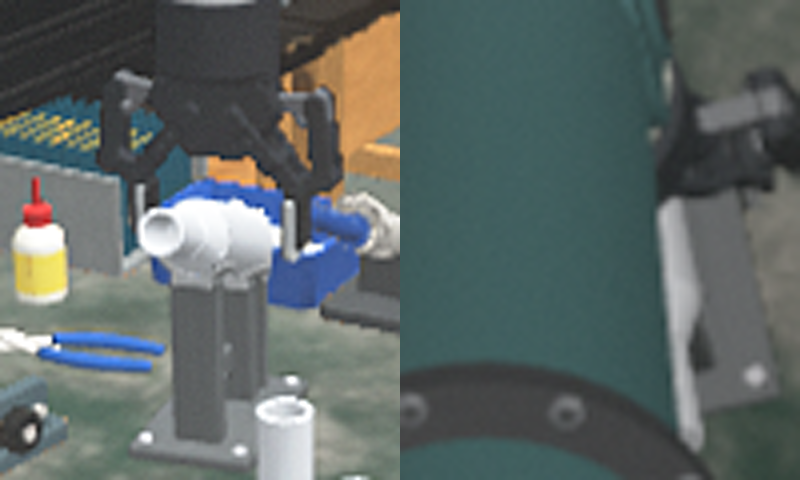

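Emit:
jog_arm(xyz=[[0,0,1],[0,0,1],[0,0,1],[0,0,1],[0,0,1],[0,0,1],[0,0,1]], turn=[0,0,0,0,0,0,0], fingers=1)

```text
clock: 14.1
eef_pos: [665.7, 138.4, 133.5]
orientation: [-0.005, 0.622, 0.783, -0.005]
wrist_force: [-0.9, 0.6, 7.1]
gripper_width: 42.7
```

```bash
python3 look.py 11 250,170,80,90 200,145,75,90
```

```text
14.1 [665.69 138.37 133.55] [-0.86  0.56  7.08] 42.728536498910515
```

View pics/c11.png

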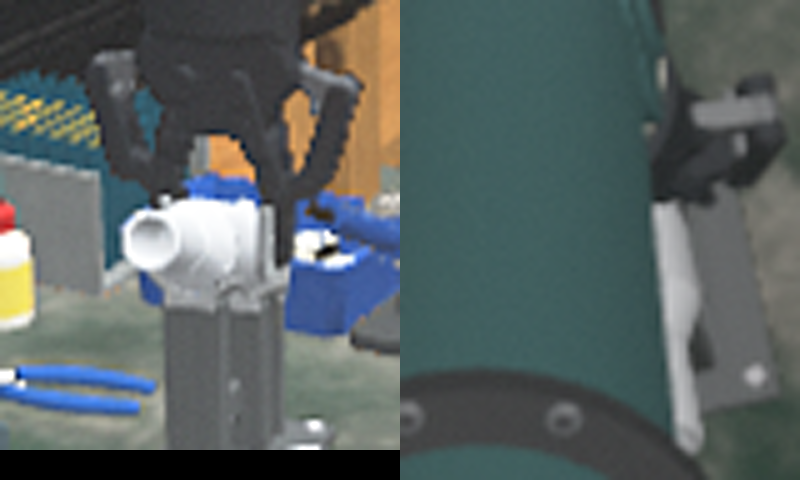

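Emit:
jog_arm(xyz=[[0,0,8],[0,0,22],[-8,-2,38],[-22,-5,45],[-40,-9,45],[-56,-13,45],[-66,-15,45],[-70,-16,42],[-70,-16,36],[-70,-16,33],[-70,-16,33]], turn=[0,0,0,0,0,0,0,0,0,0,0])

```text
clock: 15.3
eef_pos: [596.0, 122.5, 165.7]
orientation: [-0.005, 0.622, 0.783, -0.005]
wrist_force: [0.6, 0.0, -0.9]
gripper_width: 42.8
```

```bash
python3 look.py 12 230,150,100,120 200,145,75,90
```

```text
15.3 [596.01 122.54 165.73] [ 0.64  0.02 -0.9 ] 42.8291921112331
```

View pics/c12.png

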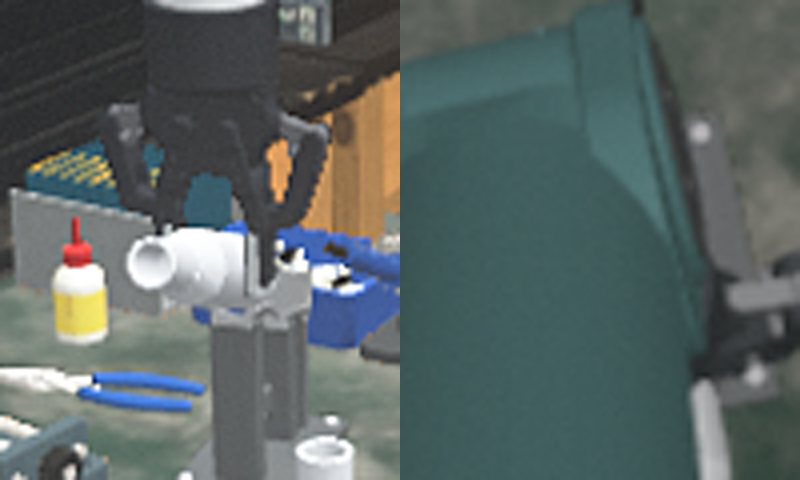

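Emit:
jog_arm(xyz=[[-1,0,-2],[-2,-0.5,-4],[-4,-1,-6],[-6,-1.3,-8],[-7,-1.6,-10],[-9,-2,-13],[-10,-2.3,-15],[-10,-2.3,-15]], turn=[0,0,0,0,0,0,0,0])

```text
clock: 16.2
eef_pos: [589.5, 120.7, 154.8]
orientation: [-0.002, 0.623, 0.783, -0.001]
wrist_force: [-1.8, -0.7, 16.1]
gripper_width: 42.8
```

```bash
python3 look.py 13 230,150,100,120 200,145,75,90
```

```text
16.2 [589.5  120.71 154.81] [-1.82 -0.67 16.06] 42.80950372202547
```

View pics/c13.png

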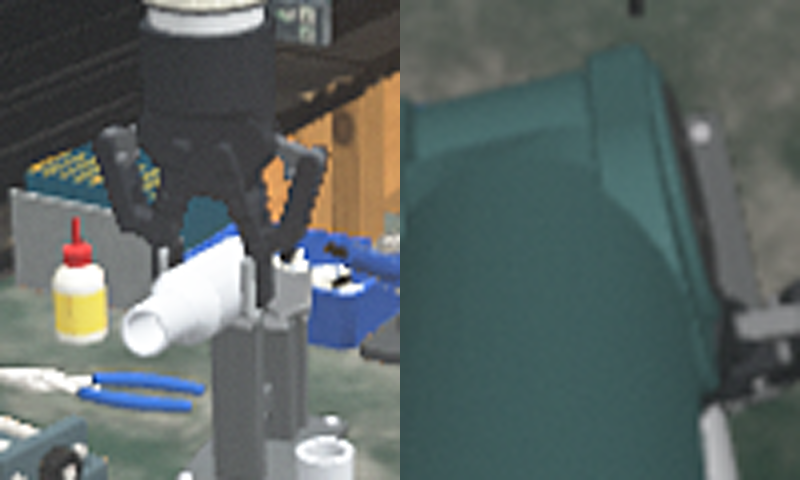

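```bash
cat >> h.py <<'E'
def pitch(px,o,yaw,L=111.3,cam_="scene",dz=9.5):
    s=get_state()["eef_pos"]; U=np.array([np.cos(yaw),np.sin(yaw),0]);V=np.array([-np.sin(yaw),np.cos(yaw),0])
    p,d=ray(cam_,*px); q=p+d*((s-p)@V)/(d@V)   # plane through the TCP
    g=np.array([0,s[2]-dz]); m=np.array([(q-s)@U,q[2]])
    print("mouth rel X,Z",m[0],m[1]-g[1],"dist",np.hypot(m[0],m[1]-g[1]),"pitch",np.degrees(np.arctan2(m[1]-g[1],-m[0])), q)
E
python3 -c "
from h import *
pitch((266.75,232.5),CC,AR)
"
```

```text
mouth rel X,Z -96.64977096935324 15.369169508607968 dist 97.86413847683308 pitch 9.035475696471195 [495.21479169  99.44871869 160.67508683]
```

```bash
python3 -c "
from h import *
s=get_state()['eef_pos'];G=s-np.array([0,0,9.5])
print('G',proj('scene',G))
for b in(22.5,10,0,-10,-20,-30):
    r=np.radians(b);m=-UR*np.cos(r)+np.array([0,0,np.sin(r)]);print(b,proj('scene',G+111*m),'shoulder',proj('scene',G+51*m))
"
```

```text
G [282.67082939 223.15003661]
22.5 [265.21786826 221.76024177] shoulder [274.99752502 222.53900455]
10 [264.46154125 233.00472006] shoulder [274.65307149 227.48916648]
0 [264.52907891 241.59594467] shoulder [274.66102681 231.29412845]
-10 [265.18428905 249.48643917] shoulder [274.91960393 234.82412366]
-20 [266.39103806 256.40340625] shoulder [275.41791945 237.96494979]
-30 [268.09173678 262.1268502 ] shoulder [276.13681712 240.61854342]
```

Emit:
jog_arm(xyz=[[-1,0,-4],[-2.5,-0.5,-8],[-3.5,-0.8,-11],[-4.7,-1,-15],[-5.5,-1.2,-18],[-6,-1.3,-22],[-6,-1.3,-27],[-6,-1.3,-27]], turn=[0,0,0,0,0,0,0,0])

```text
clock: 17.1
eef_pos: [580.9, 118.7, 129.0]
orientation: [-0.004, 0.623, 0.783, -0.003]
wrist_force: [-8.1, -1.6, 14.9]
gripper_width: 43.0
```

```bash
python3 look.py 14 230,160,100,120 200,145,75,90
cat > pp.py <<'E'
from h import *
s=get_state()['eef_pos'];G=s-np.array([0,0,9.5])
for b in(10,0,-10,-20,-30,-35,-40,-45,-50,-55):
    r=np.radians(b);m=-UR*np.cos(r)+np.array([0,0,np.sin(r)]);n=UR*np.sin(r)+np.array([0,0,np.cos(r)])
    print(b,proj('scene',G+111.3*m).round(1),'shoulder',proj('scene',G+51*m).round(1),'foot',proj('scene',G-43.7*m).round(1), 'hi',proj('scene',G-43.7*m+22*n).round(1))
E
python3 pp.py
```

```text
17.1 [580.89 118.71 129.  ] [-8.1  -1.57 14.94] 43.01193766783134
10 [263.4 245.6] shoulder [273.6 239.6] foot [288.1 231. ] hi [288.5 222. ]
0 [263.4 254.2] shoulder [273.6 243.3] foot [288.2 228. ] hi [287.9 219.3]
-10 [264.1 262. ] shoulder [273.9 246.8] foot [288.  225.1] hi [287.2 217.1]
-20 [265.3 268.8] shoulder [274.4 249.9] foot [287.6 222.5] hi [286.3 215.4]
-30 [267.  274.4] shoulder [275.1 252.5] foot [287.1 220.2] hi [285.2 214.3]
-35 [268.1 276.7] shoulder [275.6 253.6] foot [286.7 219.3] hi [284.7 213.9]
-40 [269.2 278.6] shoulder [276.1 254.5] foot [286.4 218.4] hi [284.1 213.8]
-45 [270.4 280.2] shoulder [276.6 255.3] foot [286.  217.7] hi [283.4 213.7]
-50 [271.6 281.4] shoulder [277.1 255.9] foot [285.5 217.1] hi [282.8 213.9]
-55 [273.  282.2] shoulder [277.7 256.4] foot [285.  216.6] hi [282.1 214.2]
```

View pics/c14.png

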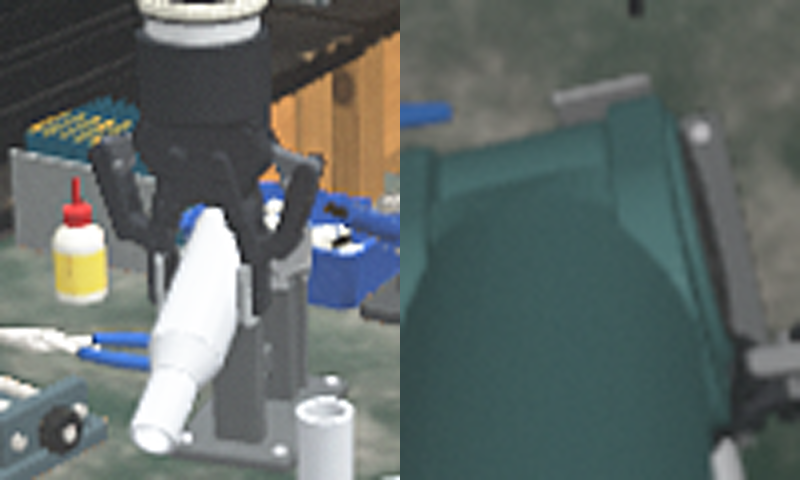

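```bash
cat > fit.py <<'E'
from h import *
from scipy.optimize import least_squares
import sys
def fit(G,U,obs,prior=(0,0)):
    # obs: list of (dist from foot, normal offset, (u,v), weight); unknown pitch b(deg), f=foot-to-G distance, e=offset normal to the axis, lat
    V=np.array([-U[1],U[0],0])
    def model(x):
        b,f,dz,lat=x; r=np.radians(b);m=-U*np.cos(r)+np.array([0,0,np.sin(r)]);n=U*np.sin(r)+np.array([0,0,np.cos(r)])
        return [proj('scene',G+np.array([0,0,dz])+lat*V+(d-f)*m+o*n) for d,o,_,_ in obs]
    def res(x):
        e=[]
        for p,(d,o,q,w) in zip(model(x),obs): e+=list((p-np.array(q))*w)
        return np.array(e+[(x[1]-43.7)/6,x[2]/4,x[3]/3])
    s=least_squares(res,[-25,43.7,0,0]); print("pitch %.1f foot-G %.1f dz %.1f lat %.1f"%tuple(s.x)); print(s.fun.round(1)); return s.x
if __name__=="__main__":
    s=get_state()['eef_pos'];G=s-np.array([0,0,9.5])
    fit(G,UR,[(155,0,(269.,269.3),1),(95,0,(276.7,246.3),.7),(0,22,(281.3,211.8),.7)])
E
python3 fit.py
python3 -c "
from h import *
a=cv2.imread('pics/s14.png');cv2.imwrite('pics/c14b.png',cv2.resize(a[205:280,255:305],None,fx=8,fy=8,interpolation=cv2.INTER_CUBIC))"
```

```text
pitch -30.2 foot-G 51.9 dz 3.7 lat 1.2
[-1.4  0.6 -0.7  1.3  3.1 -1.3  1.4  0.9  0.4]
```

View pics/c14b.png

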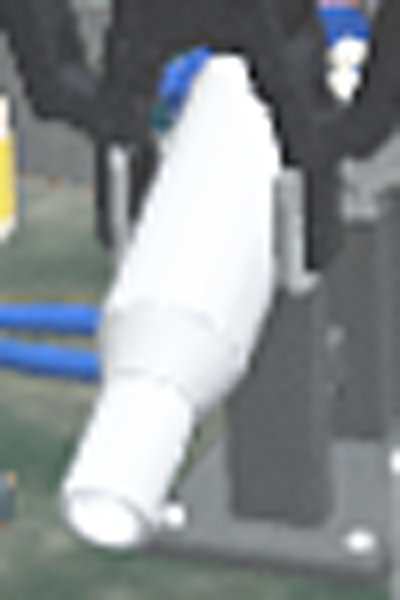

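Run:
```python
from fit import *
s=get_state()['eef_pos']
for dz in(-9.5,-5,0):
    G=s+np.array([0,0,dz])
    fit(G,UR,[(155,0,(268.5,270),2),(115,0,(274,253.8),2),(95,0,(277.2,246.2),2)])
G=s+np.array([0,0,-9.5])
fit(G,UR,[(155,0,(268.5,270),2),(115,0,(274,253.8),2),(95,0,(277.2,246.2),2),(0,22,(283.1,211.9),1)])
```

```text
pitch -34.6 foot-G 55.2 dz 6.5 lat 0.7
[ 1.1 -1.2  0.2  0.7 -1.3  1.   1.9  1.6  0.2]
pitch -35.1 foot-G 52.7 dz 4.8 lat -0.1
[ 1.2 -1.1  0.1  0.6 -1.4  0.8  1.5  1.2 -0. ]
pitch -35.6 foot-G 49.9 dz 3.0 lat -0.8
[ 1.2 -1.   0.1  0.6 -1.4  0.7  1.   0.7 -0.3]
pitch -31.6 foot-G 54.8 dz 4.3 lat 0.4
[ 0.2 -1.5 -0.3  1.4 -1.5  2.1  3.1 -3.2  1.8  1.1  0.1]
```

Emit:
jog_arm(xyz=[[2,0.5,-1.5],[4,1,-3],[6,1.4,-4.5],[8,1.8,-6],[9,2,-7],[9,2,-7]], turn=[0,0,0,0,0,0])

```text
clock: 17.8
eef_pos: [581.4, 118.8, 122.2]
orientation: [-0.01, 0.623, 0.782, -0.01]
wrist_force: [-15.9, -2.5, 17.3]
gripper_width: 42.5
```

```bash
python3 look.py 15 230,160,100,120 200,145,75,90; 
python3 -c "
from h import *
a=cv2.imread('pics/s15.png');cv2.imwrite('pics/c15b.png',cv2.resize(a[205:285,255:305],None,fx=7.5,fy=7.5,interpolation=cv2.INTER_CUBIC))"
```

```text
17.8 [581.35 118.81 122.22] [-15.9   -2.46  17.31] 42.513194988844134
```

View pics/c15b.png

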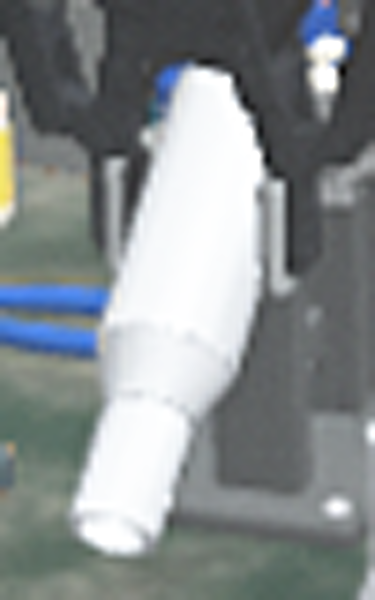

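Run:
```python
from fit import *
s=get_state()['eef_pos']
for dz in(-5,0):
    fit(s+np.array([0,0,dz]),UR,[(155,0,(270.7,275.7),2),(115,0,(275,258.6),2),(95,0,(277.9,250.3),2)])
```

```text
pitch -43.4 foot-G 52.6 dz 4.4 lat 0.0
[ 0.6 -1.   0.5  0.4 -1.1  0.9  1.5  1.1  0. ]
pitch -44.0 foot-G 49.7 dz 2.7 lat -0.6
[ 0.6 -0.9  0.5  0.4 -1.2  0.8  1.   0.7 -0.2]
```

Emit:
jog_arm(xyz=[[-5,-1,4],[-10,-2,12],[-14,-3,30],[-14,-3,60],[-14,-3,100],[-10,-6,140],[5,-25,170],[25,-60,183],[48,-105,183],[72,-150,183],[95,-195,183],[115,-230,183],[128,-253,183],[136,-266,183],[136,-266,183]], turn=[0,0,0,0,0,0,0,0,0,0,0,0,0,0,0])

```text
clock: 19.4
eef_pos: [717.7, -149.7, 304.9]
orientation: [-0.009, 0.624, 0.781, -0.011]
wrist_force: [-0.6, 0.9, -2.1]
gripper_width: 42.5
```

```bash
python3 look.py 16 340,120,120,140 340,100,110,140
```

```text
19.4 [ 717.74 -149.69  304.94] [-0.55  0.89 -2.14] 42.508388817066326
```

View pics/c16.png

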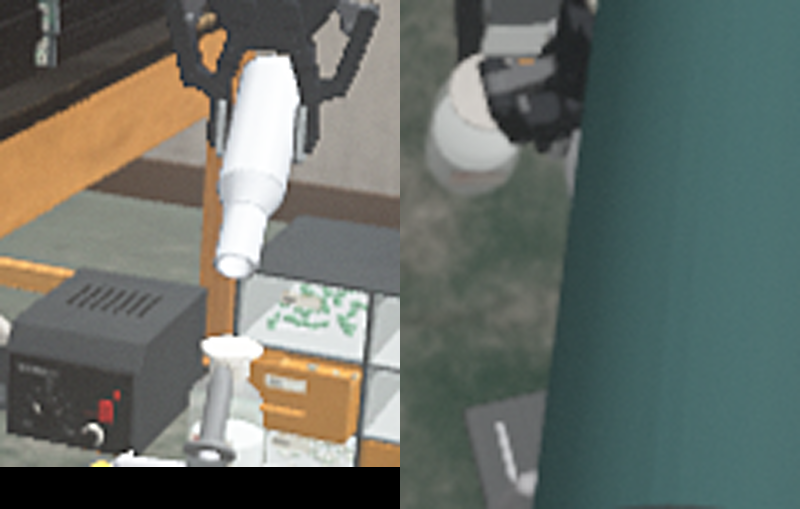

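```bash
python3 -c "
from h import *
a=cv2.imread('pics/s16.png');cv2.imwrite('pics/c16b.png',cv2.resize(a[130:270,385:450],None,fx=4.2*1.0,fy=4.2,interpolation=cv2.INTER_CUBIC))
cv2.imwrite('pics/c16c.png',cv2.resize(a[130:208,395:440],None,fx=7.5,fy=7.5,interpolation=cv2.INTER_CUBIC))"
```

```text
(no output)
```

View pics/c16c.png

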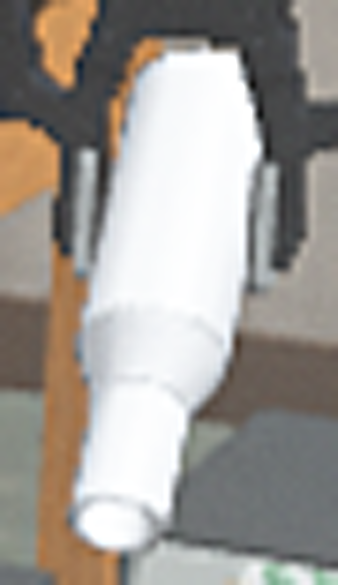

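View pics/c16b.png

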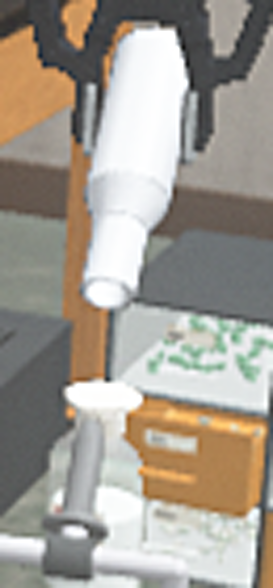

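Run:
```python
from fit import *
s=get_state()['eef_pos'];US=np.array([np.cos(.226),np.sin(.226),0])
for dz in(-3,0):
    x=fit(s+np.array([0,0,dz]),US,[(155,0,(410.6,199.6),2),(115,0,(413.7,182.3),2),(95,0,(416.1,174.3),2)])
    b,f,e,l=x; r=np.radians(b);m=-US*np.cos(r)+np.array([0,0,np.sin(r)]);V=np.array([-US[1],US[0],0])
    M=s+np.array([0,0,dz+e])+l*V+(155-f)*m; print("mouth",M, M-s)
d=np.array([.7071*US[0],.7071*US[1],.7071]);F=np.array([588.5,-176.5,133.])
print("peg foot,tip px",proj('scene',F),proj('scene',F+56.5*d), "meas (402.4,255.3) (405.7,230.9)")
for b in(-35,-40,-45,-50):
    r=np.radians(b);m=-US*np.cos(r)+np.array([0,0,np.sin(r)]);print(b,proj('scene',M),proj('scene',M-40*m),proj('scene',M-60*m))
```

```text
pitch -44.2 foot-G 53.6 dz 4.1 lat -4.7
[ 0.7 -0.5  0.3  0.6 -1.6  0.1  1.7  1.  -1.6]
mouth [ 647.26681546 -166.01136652  235.3580987 ] [-69.76228451 -20.90762584 -69.59666233]
pitch -44.5 foot-G 51.6 dz 3.1 lat -4.9
[ 0.7 -0.4  0.3  0.6 -1.6  0.   1.3  0.8 -1.6]
mouth [ 646.22381413 -166.41421136  235.6798948 ] [-70.80528584 -21.31047068 -69.27486623]
peg foot,tip px [402.14939792 254.85259523] [406.38315936 230.10079305] meas (402.4,255.3) (405.7,230.9)
-35 [410.94964557 199.39110954] [414.02552178 184.2694633 ] [415.5287455 176.8793033]
-40 [410.94964557 199.39110954] [413.94739121 183.32568562] [415.41749805 175.44713539]
-45 [410.94964557 199.39110954] [413.84631402 182.49841044] [415.27199092 174.1841932 ]
-50 [410.94964557 199.39110954] [413.72286841 181.7945831 ] [415.09290723 173.10147557]
```

Emit:
jog_arm(xyz=[[0,0.5,-8],[-2,1,-22],[-4,1.5,-36],[-5,2,-45],[-5.5,2,-48],[-5.5,2,-48]], turn=[0,0,0,0,0,0])

```text
clock: 20.1
eef_pos: [711.0, -143.0, 255.9]
orientation: [-0.011, 0.622, 0.783, -0.01]
wrist_force: [-1.3, -0.3, -1.5]
gripper_width: 42.6
```

```bash
python3 look.py 17 340,120,120,140 340,100,110,140;python3 -c "
from h import *
a=cv2.imread('pics/s17.png');cv2.imwrite('pics/c17c.png',cv2.resize(a[190:265,385:435],None,fx=8,fy=8,interpolation=cv2.INTER_CUBIC))"
```

```text
20.1 [ 710.98 -143.03  255.94] [-1.29 -0.3  -1.51] 42.579425470158085
```

View pics/c17c.png

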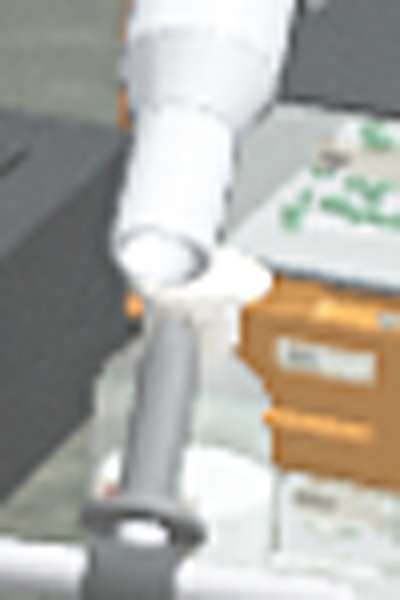

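Run:
```python
from fit import *
np.set_printoptions(precision=1,suppress=True)
s=get_state();print(s['eef_pos'],s['dq'],s['clock']); s=s['eef_pos']
US=np.array([np.cos(.226),np.sin(.226),0]);V=np.array([-US[1],US[0],0])
d=np.array([.7071*US[0],.7071*US[1],.7071]);F=np.array([588.5,-176.5,133.])
for t in(0,56.5,62,66,70,76): print(t,proj('scene',F+t*d))
x=fit(s,US,[(155,0,(405.4,222.2),2)]);b,f,e,l=x; r=np.radians(-44.4);m=-US*np.cos(r)+np.array([0,0,np.sin(r)])
# mouth lateral given along-axis f: rays
o,dd=ray('scene',405.4,222.2)
for f in(48,50,52,54):
  for dz in(0,3):
    G=s+np.array([0,0,dz]); M=G+(155-f)*m
    # closest lateral+vertical correction along V
    A=np.array([V,-dd]).T; k=np.linalg.lstsq(A,o-M,rcond=None)[0]; print(f,dz,"lat",k[0],"res",np.linalg.norm(M+k[0]*V-o-k[1]*dd),"mouth rel peg: along",(M+k[0]*V-F)@d,"lat",(M+k[0]*V-F)@V,"norm",(M+k[0]*V-F)@np.cross(d,V))
```

```text
[ 711.9 -143.3  257.3] [ 0. -0.  0. -0.  0.  0.  0.] 20.2
0 [402.1 254.9]
56.5 [406.4 230.1]
62 [406.8 227.7]
66 [407.1 226. ]
70 [407.4 224.3]
76 [407.8 221.7]
pitch -38.0 foot-G 45.1 dz 0.4 lat -1.3
[-0.2  0.   0.2  0.1 -0.4]
48 0 lat 0.20418956245746153 res 3.3576750211257806 mouth rel peg: along 71.2255469115419 lat 4.892592819558509 norm -1.2867899433114118
48 3 lat 0.05204513431278557 res 0.5708784213253911 mouth rel peg: along 73.34684691154189 lat 4.740448391413835 norm 0.8345100566885861
50 0 lat 0.31504208326063665 res 1.5287285721243067 mouth rel peg: along 73.22541807123255 lat 5.003445340361688 norm -1.30773331069404
50 3 lat 0.16289765511592744 res 1.2580680276761755 mouth rel peg: along 75.34671807123256 lat 4.851300912216985 norm 0.8135666893059721
52 0 lat 0.4258946040639451 res 0.3002178768772102 mouth rel peg: along 75.22528923092324 lat 5.114297861165005 norm -1.3286766780767394
52 3 lat 0.2737501759192358 res 3.087014476677658 mouth rel peg: along 77.34658923092323 lat 4.962153433020303 norm 0.7926233219232799
54 0 lat 0.5367471248669927 res 2.12916432587894 mouth rel peg: along 77.22516039061404 lat 5.225150381968051 norm -1.349620045459524
54 3 lat 0.3846026967223639 res 4.915960925679301 mouth rel peg: along 79.34646039061403 lat 5.073005953823429 norm 0.7716799545404669
```

Emit:
jog_arm(xyz=[[0.5,-2.5,0],[1.1,-4.9,0],[-3,-6,-4.5],[-7.5,-6.5,-9],[-8.5,-7,-10],[-8.5,-7,-10]], turn=[0,0,0,0,0,0])

```text
clock: 20.8
eef_pos: [705.6, -150.3, 249.2]
orientation: [-0.008, 0.622, 0.783, -0.008]
wrist_force: [4.0, 0.1, 4.7]
gripper_width: 42.9
```

```bash
python3 look.py 18 340,120,120,140 340,100,110,140;python3 -c "
from h import *
a=cv2.imread('pics/s18.png');cv2.imwrite('pics/c18c.png',cv2.resize(a[190:265,385:435],None,fx=8,fy=8,interpolation=cv2.INTER_CUBIC))"
```

```text
20.8 [ 705.6  -150.27  249.15] [3.99 0.09 4.74] 42.909842485932266
```

View pics/c18c.png

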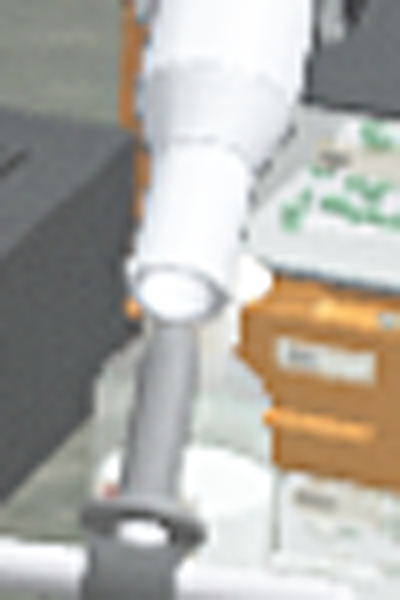

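Emit:
jog_arm(xyz=[[4,1,4],[8.8,2.1,-1],[8.8,2.1,-1],[6,1.4,-4],[4,0.9,-6],[2,0.5,-8],[2,0.5,-8]], turn=[0,0,0,0,0,0,0])

```text
clock: 21.6
eef_pos: [707.8, -149.6, 240.9]
orientation: [-0.007, 0.622, 0.783, -0.008]
wrist_force: [1.9, 1.0, -2.7]
gripper_width: 42.9
```

```bash
python3 look.py 19 340,120,120,140 340,100,110,140;python3 -c "
from h import *
a=cv2.imread('pics/s19.png');cv2.imwrite('pics/c19c.png',cv2.resize(a[190:265,385:435],None,fx=8,fy=8,interpolation=cv2.INTER_CUBIC))"
```

```text
21.6 [ 707.75 -149.61  240.88] [ 1.85  1.02 -2.72] 42.86130344453132
```

View pics/c19c.png

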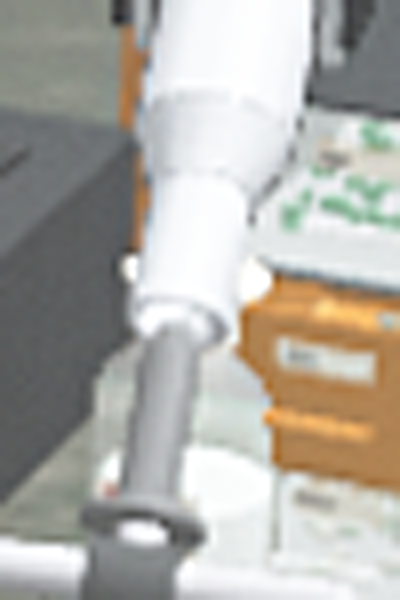

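Emit:
jog_arm(xyz=[[0,0,-2.5],[-2,-0.5,-4.5],[-4,-1,-6.5],[-4.5,-1,-7]], turn=[0,0,0,0])

```text
clock: 22.1
eef_pos: [703.5, -150.5, 233.9]
orientation: [-0.007, 0.622, 0.783, -0.008]
wrist_force: [2.8, 0.9, -1.3]
gripper_width: 42.7
```

```bash
python3 look.py 20 340,120,120,140 340,100,110,140;python3 -c "
from h import *
a=cv2.imread('pics/s20.png');cv2.imwrite('pics/c20c.png',cv2.resize(a[190:265,385:435],None,fx=8,fy=8,interpolation=cv2.INTER_CUBIC))"
```

```text
22.1 [ 703.53 -150.5   233.85] [ 2.78  0.94 -1.31] 42.679019166128256
```

View pics/c20c.png

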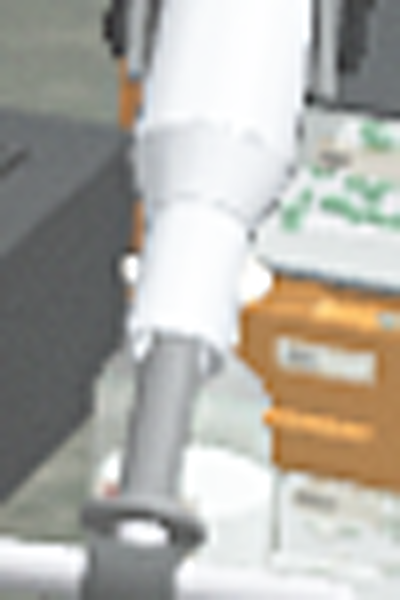

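Emit:
jog_arm(xyz=[[-3,-0.7,-3.5],[-6,-1.4,-7],[-9,-2,-10.5],[-12,-2.8,-14],[-13,-3,-15],[-13,-3,-15]], turn=[0,0,0,0,0,0])

```text
clock: 22.8
eef_pos: [689.5, -153.8, 218.3]
orientation: [-0.008, 0.622, 0.783, -0.008]
wrist_force: [0.9, 0.5, -3.4]
gripper_width: 42.5
```

```bash
python3 look.py 21 340,120,120,140 340,100,110,140;python3 -c "
from h import *
a=cv2.imread('pics/s21.png');cv2.imwrite('pics/c21c.png',cv2.resize(a[190:265,385:435],None,fx=8,fy=8,interpolation=cv2.INTER_CUBIC))"
```

```text
22.8 [ 689.45 -153.76  218.33] [ 0.92  0.53 -3.38] 42.52537498537745
```

View pics/c21c.png

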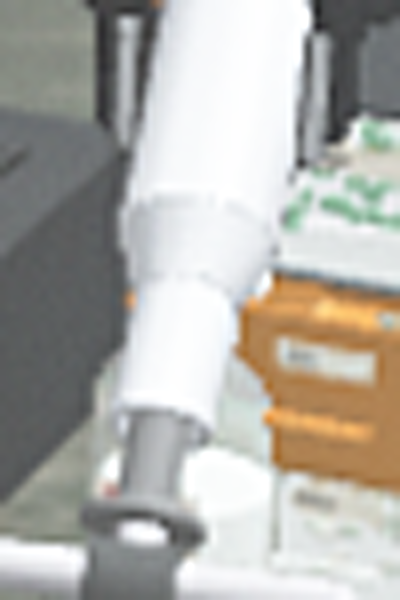

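Emit:
jog_arm(xyz=[[-3,-0.7,-3.2],[-6,-1.4,-6.4],[-9,-2.1,-9.6],[-12,-2.8,-12.8],[-14,-3.3,-15],[-16,-3.7,-17]], turn=[0,0,0,0,0,0])

```text
clock: 23.5
eef_pos: [678.3, -156.4, 205.1]
orientation: [-0.004, 0.622, 0.783, -0.005]
wrist_force: [6.7, 2.4, 13.3]
gripper_width: 42.7
```

Emit:
jog_arm(xyz=[[-1,-0.2,-1],[-2,-0.4,-2],[-3,-0.6,-3],[-4,-0.8,-4]], turn=[0,0,0,0])

```text
clock: 23.9
eef_pos: [678.3, -156.4, 205.0]
orientation: [-0.001, 0.622, 0.783, -0.002]
wrist_force: [5.4, 3.3, 13.8]
gripper_width: 42.6
```

```bash
python3 look.py 22 340,120,120,140 340,100,110,140;python3 -c "
from h import *
a=cv2.imread('pics/s22.png');cv2.imwrite('pics/c22c.png',cv2.resize(a[190:265,385:435],None,fx=8,fy=8,interpolation=cv2.INTER_CUBIC))"
```

```text
23.9 [ 678.28 -156.4   204.97] [ 5.36  3.33 13.78] 42.55013270016721
```

View pics/c22c.png

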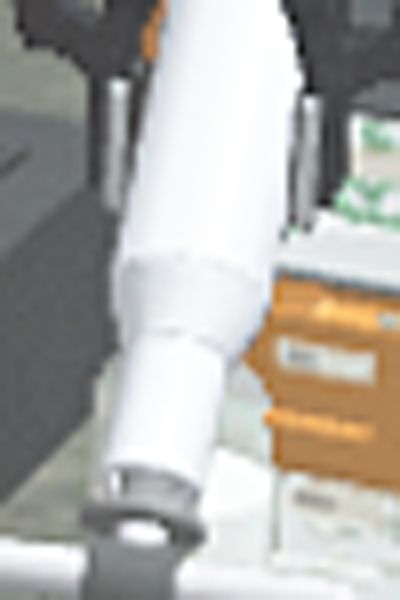

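Emit:
jog_arm(xyz=[[-1.5,-0.3,1.5],[-3,-0.6,3],[-4.5,-1,4],[-6.5,-1.5,2],[-8.5,-2,0],[-10.5,-2.5,-2],[-10.5,-2.5,-2]], turn=[0,0,0,0,0,0,0])

```text
clock: 24.7
eef_pos: [672.1, -157.5, 205.1]
orientation: [0.003, 0.621, 0.784, 0.002]
wrist_force: [7.4, 2.3, 4.6]
gripper_width: 42.8
```

```bash
python3 look.py 23 340,120,120,140 340,100,110,140;python3 -c "
from h import *
a=cv2.imread('pics/s23.png');cv2.imwrite('pics/c23c.png',cv2.resize(a[190:265,385:435],None,fx=8,fy=8,interpolation=cv2.INTER_CUBIC))"
```

```text
24.7 [ 672.07 -157.54  205.06] [7.4  2.27 4.58] 42.77352598417197
```

View pics/c23c.png

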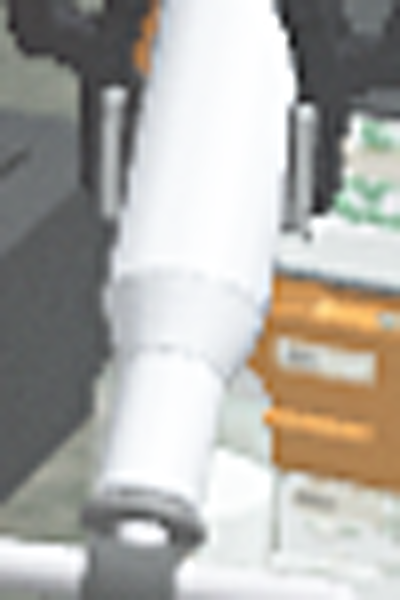

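Emit:
jog_arm(xyz=[[-2,-0.5,-2],[-4,-1,-3.5],[-5,-1.2,-5]], turn=[0,0,0])

```text
clock: 25.1
eef_pos: [672.9, -157.2, 203.9]
orientation: [0.008, 0.621, 0.784, 0.006]
wrist_force: [8.8, 4.2, 12.6]
gripper_width: 42.7
```

Emit:
jog_arm(xyz=[[0,0,0],[0,0,0],[0,0,0],[0,0,0],[0,0,0],[0,0,0],[0,0,0]], turn=[0,0,0,0,0,0,0], fingers=0)

```text
clock: 25.8
eef_pos: [672.7, -157.3, 203.7]
orientation: [0.007, 0.621, 0.784, 0.006]
wrist_force: [0.3, 0.5, 0.5]
gripper_width: 85.1
```

```bash
python3 look.py 24 340,140,120,140 340,100,110,140;python3 -c "
from h import *
a=cv2.imread('pics/s24.png');cv2.imwrite('pics/c24c.png',cv2.resize(a[190:265,385:435],None,fx=8,fy=8,interpolation=cv2.INTER_CUBIC))"
```

```text
25.8 [ 672.66 -157.33  203.7 ] [0.25 0.5  0.49] 85.13512138100391
```

View pics/c24.png

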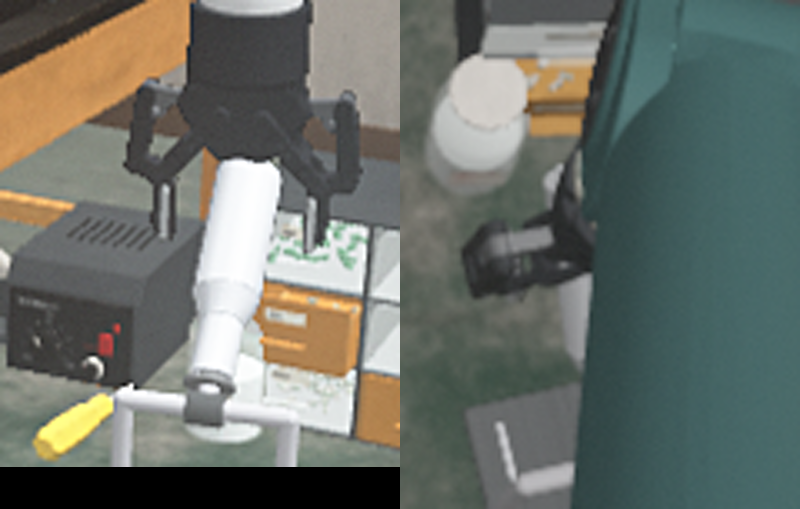

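View pics/c24c.png

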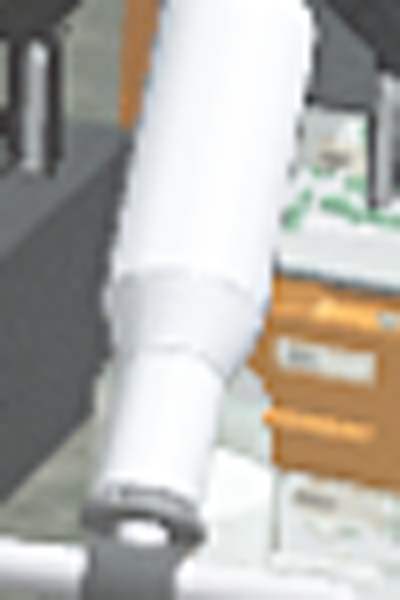

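Emit:
jog_arm(xyz=[[0,0,8],[0,0,25],[0,0,50],[0,0,85],[0,0,115],[0,0,130],[-12,-3,132],[-40,-9,132],[-80,-19,132],[-120,-28,132],[-160,-38,132],[-200,-47,132],[-232,-55,132],[-252,-60,132],[-262,-62,132],[-262,-62,132]], turn=[0,0,0,0,0,0,0,0,0,0,0,0,0,0,0,0])

```text
clock: 27.5
eef_pos: [409.8, -219.3, 335.5]
orientation: [0.007, 0.622, 0.783, 0.006]
wrist_force: [1.5, 0.5, -0.5]
gripper_width: 85.6
```

```bash
python3 look.py 25 350,170,100,140 340,150,110,140;python3 -c "
from h import *
a=cv2.imread('pics/s25.png');cv2.imwrite('pics/c25c.png',cv2.resize(a[170:270,380:440],None,fx=6,fy=6,interpolation=cv2.INTER_CUBIC))"
```

```text
27.5 [ 409.76 -219.33  335.45] [ 1.52  0.45 -0.45] 85.59684629481822
```

View pics/c25.png

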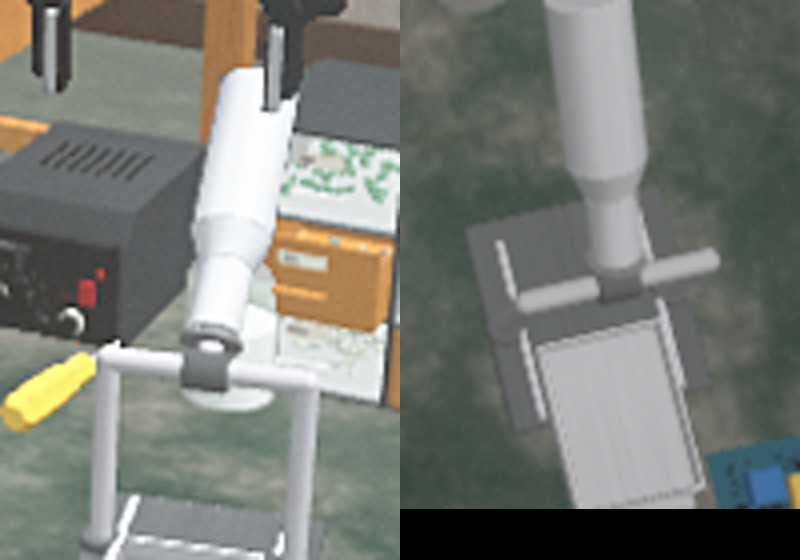

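View pics/c25c.png

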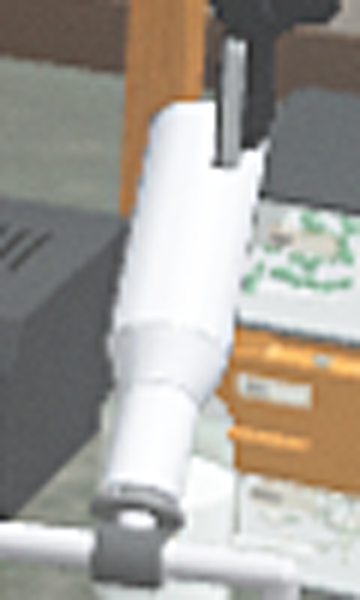

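```bash
python3 -c "
from h import *
np.set_printoptions(precision=1,suppress=True)
a=cv2.imread('pics/t25.png');cv2.imwrite('pics/c25t.png',cv2.resize(a[145:240,370:430],None,fx=6,fy=6,interpolation=cv2.INTER_CUBIC))
P,e=tri(('top',398.3,205.8),('scene',405.8,234.2));F=np.array([588.5,-176.5,133.]);print(P,e,np.linalg.norm(P-F),(P-F)/np.linalg.norm(P-F))"
```

```text
[ 612.5 -171.5  169.7] 2.062249176324988 44.07908524141042 [0.5 0.1 0.8]
```

View pics/c25t.png

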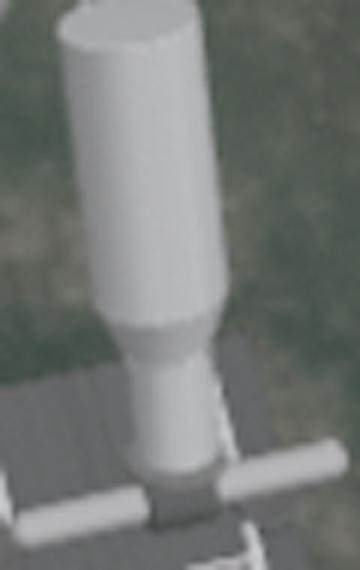

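```bash
python3 -c "
from h import *
np.set_printoptions(precision=1,suppress=True)
F=np.array([588.5,-176.5,133.])
P,e=tri(('top',397,194.5),('scene',408.7,226.7));print(P,e,np.linalg.norm(P-F),(P-F)/np.linalg.norm(P-F))
# foot: intersect sphere 155 from mouth
o,d=ray('top',391.7,148.7)
for L in(150,155,160):
    b=d@(o-F);c=(o-F)@(o-F)-L*L;D=b*b-c
    for sg in(-1,1):
        if D>=0: q=o+d*(-b+sg*D**.5); print(L,q,np.degrees(np.arcsin((q-F)[2]/L)))
print((o+d*(d@(F-o)))-F,np.linalg.norm((o+d*(d@(F-o)))-F))
"
```

```text
[ 633.1 -168.4  178.6] 3.2238157058348222 64.24447054409649 [0.7 0.1 0.7]
150 [ 711.8 -152.5  215. ] 33.12020132104584
150 [ 737.8 -166.5  123.1] -3.7666695163688746
155 [ 708.1 -150.5  228.1] 37.85847972875461
155 [ 741.6 -168.5  110. ] -8.540933163353344
160 [ 705.  -148.9  239.2] 41.574324743179794
160 [ 744.7 -170.1   98.9] -12.294182822445164
[136.3  17.   36.1] 142.03790016651243
```

Emit:
jog_arm(xyz=[[0,0,-15],[0,0,-55],[0,0,-100],[0,0,-145],[0,0,-190],[0,0,-230],[0,0,-256],[0,0,-268],[0,0,-271],[0,0,-271]], turn=[0,0,0,0,0,0,0,0,0,0], fingers=1)

```text
clock: 28.6
eef_pos: [413.4, -218.9, 64.9]
orientation: [0.009, 0.62, 0.784, 0.006]
wrist_force: [1.0, 1.1, 0.8]
gripper_width: 0.4
```

```bash
python3 look.py 26 340,240,110,120 340,150,110,160
```

```text
28.6 [ 413.43 -218.88   64.94] [0.99 1.05 0.79] 0.4090695404200385
```

View pics/c26.png

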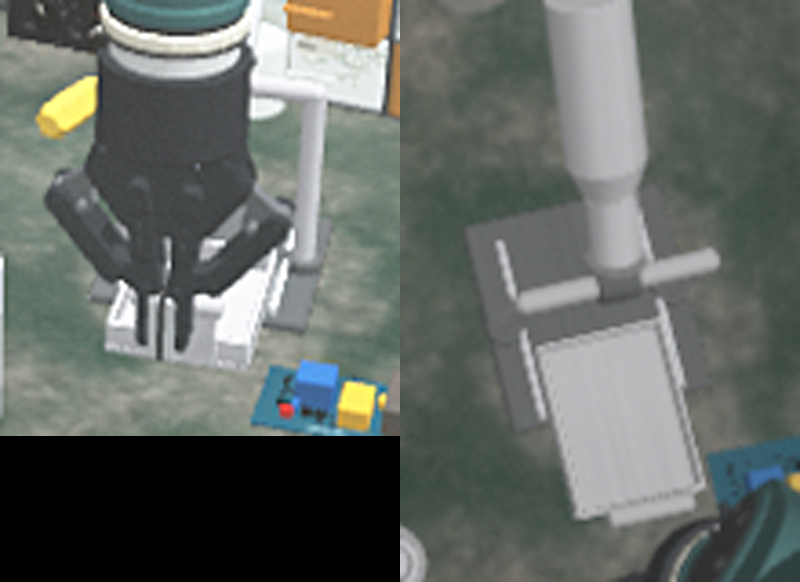

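Emit:
jog_arm(xyz=[[8,2,0],[16,4,0],[24,5.5,0],[32,7.4,0],[40,9.2,0],[48,11,0],[56,12.9,0],[64,14.7,0],[70,16,0],[74,17,0],[74,17,0]], turn=[0,0,0,0,0,0,0,0,0,0,0])

```text
clock: 29.8
eef_pos: [488.7, -201.8, 65.9]
orientation: [0.01, 0.62, 0.784, 0.007]
wrist_force: [-0.5, -1.2, -0.3]
gripper_width: 0.1
```

Emit:
jog_arm(xyz=[[3,0.7,0],[5,1.2,0],[7,1.6,0],[9,2,0],[9,2,0]], turn=[0,0,0,0,0])

```text
clock: 30.3
eef_pos: [496.1, -200.2, 65.8]
orientation: [0.009, 0.62, 0.784, 0.006]
wrist_force: [-4.8, -0.7, 2.6]
gripper_width: -0.2
```

Emit:
jog_arm(xyz=[[2,0.5,0],[3,0.7,0],[4,0.9,0],[5,1.1,0]], turn=[0,0,0,0])

```text
clock: 30.7
eef_pos: [496.4, -200.1, 65.6]
orientation: [0.005, 0.621, 0.783, 0.004]
wrist_force: [-9.5, -2.9, 7.9]
gripper_width: -0.1
```

```bash
python3 look.py 27 340,240,110,120 340,150,110,160
```

```text
30.7 [ 496.35 -200.07   65.55] [-9.55 -2.86  7.88] -0.11206820639752427
```

View pics/c27.png

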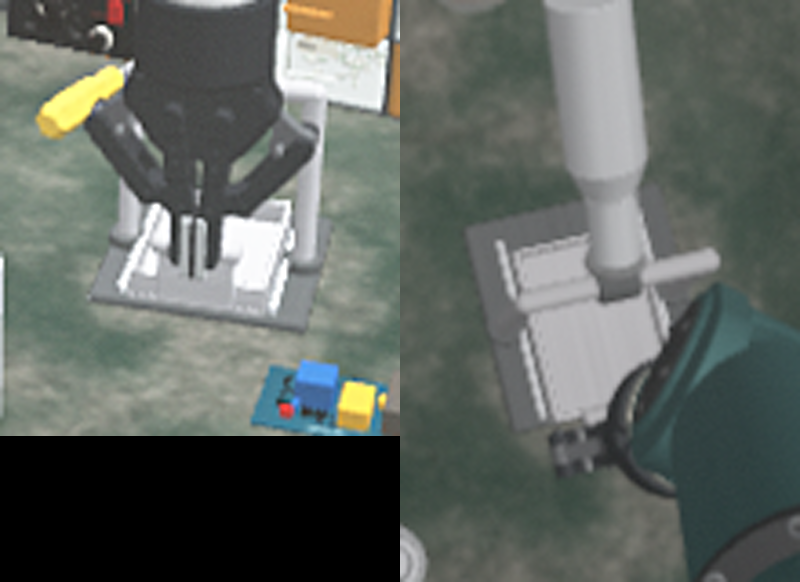

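Emit:
jog_arm(xyz=[[-8,-2,0],[-25,-6,0],[-50,-12,0],[-75,-17,5],[-85,-20,30],[-88,-20,70],[-88,-20,115],[-88,-20,160],[-88,-20,200],[-88,-20,240],[-88,-10,260],[-80,30,265],[-75,75,265],[-70,120,265],[-60,165,265],[-45,210,265],[-30,250,265],[-20,290,265],[-20,310,265],[-20,310,265]], turn=[0,0,0,0,0,0,0,0,0,0,0,0,0,0,0,0,0,0,0,0])

```text
clock: 32.8
eef_pos: [477.1, 114.8, 330.9]
orientation: [0.005, 0.618, 0.786, 0.006]
wrist_force: [-0.8, 0.1, -0.5]
gripper_width: 0.1
```

```bash
python3 look.py 28 340,150,110,170 340,130,110,165; python3 -c "
from h import *
a=cv2.imread('pics/s28.png');b=cv2.imread('pics/t28.png')
cv2.imwrite('pics/c28c.png',np.hstack([cv2.resize(a[180:280,380:445],(390,600),interpolation=cv2.INTER_CUBIC),cv2.resize(b[140:240,370:435],(390,600),interpolation=cv2.INTER_CUBIC)]))"
```

```text
32.8 [477.11 114.83 330.93] [-0.79  0.11 -0.52] 0.0851934605598236
```

View pics/c28.png

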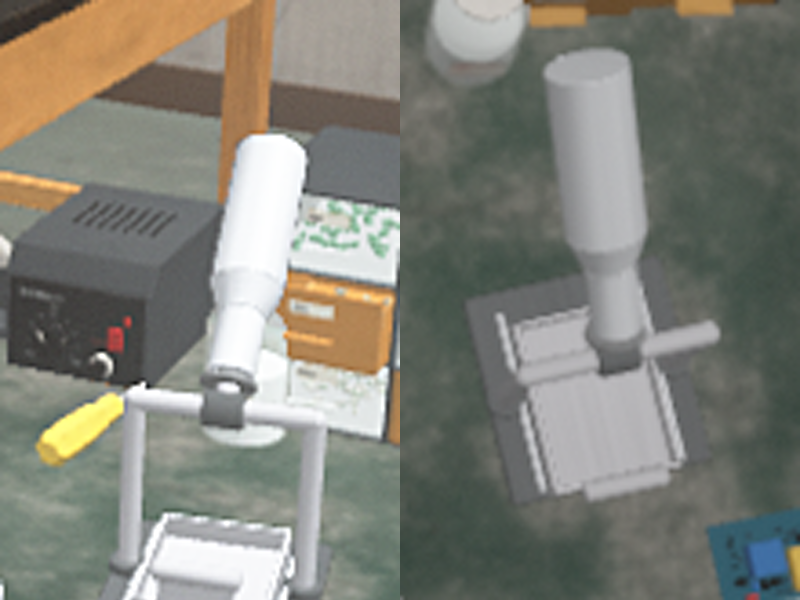

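View pics/c28c.png

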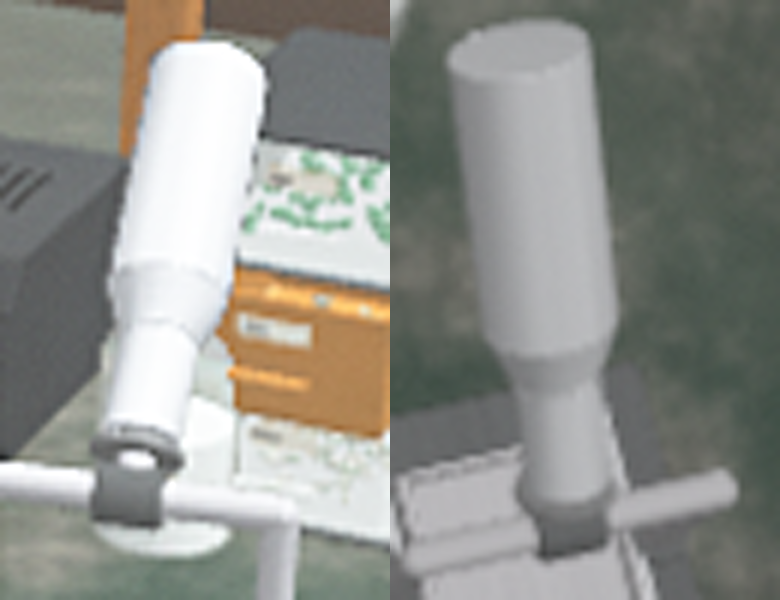

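View pics/s28.png

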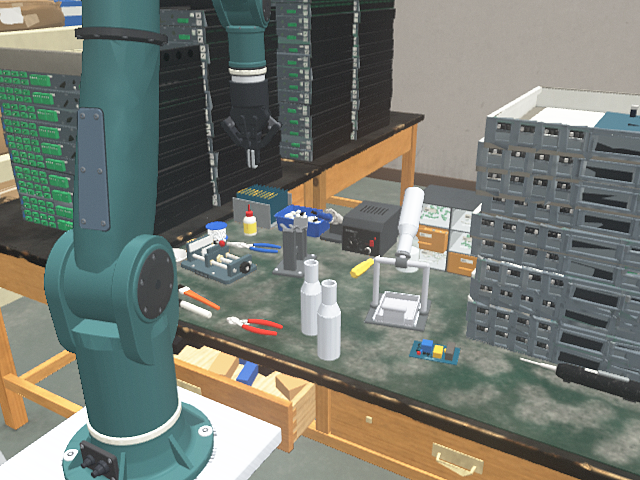

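```bash
python3 -c "
from h import *
a=cv2.imread('pics/s28.png');b=cv2.imread('pics/t28.png')
cv2.imwrite('pics/c28d.png',np.hstack([cv2.resize(a[232:264,392:417],(400,512),interpolation=cv2.INTER_CUBIC),cv2.resize(b[200:232,388:413],(400,512),interpolation=cv2.INTER_CUBIC)]))"
```

```text
(no output)
```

View pics/c28d.png

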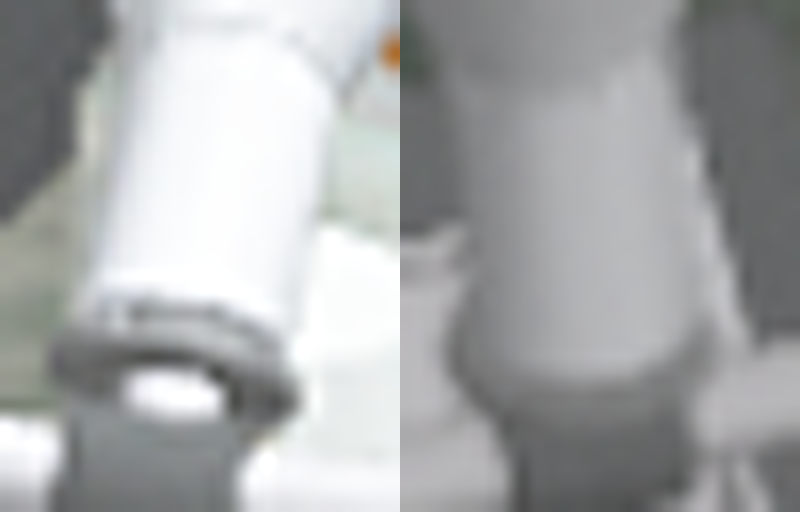

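Run:
```python
from h import *
from scipy.optimize import least_squares
U=np.array([np.cos(.226),np.sin(.226),0]);K=np.array([0,0,1.])
obs=[('top',155,0,(391.7,148.)),('top',60,0,(397,195.5)),('top',40,0,(398.2,205.3)),('scene',40,0,(405.8,235.8)),('scene',60,0,(408.7,226.)),('scene',155,22,(414.5,187.))]
pk=[('scene',0,(402.4,255.3)),('scene',56.5,(405.7,230.9)),('top',0,(398.2,221.2)),('top',56.5,(397.2,197.6))]
d=U*.7071+K*.7071
def res(x):
    F=x[:3];g,el,yw=x[3:]; Y=np.array([np.cos(.226+yw),np.sin(.226+yw),0]); a=Y*np.cos(el)+K*np.sin(el);n=-Y*np.sin(el)+K*np.cos(el)
    e=[]
    for c,l,o,q in obs: e+=list(proj(c,F+g*d+l*a+o*n)-q)
    for c,l,q in pk: e+=list(proj(c,F+l*d)-q)
    return np.array(e+[(F[2]-133)/1.5])
s=least_squares(res,[588.5,-176.5,133,0,.7,0]);print(s.x.round(2),np.degrees(s.x[4]));print(s.fun.round(1))
J=s.jac;print("sd",np.sqrt(np.diag(np.linalg.inv(J.T@J))).round(2))
```

```text
[ 5.8599e+02 -1.7740e+02  1.3394e+02  3.3200e+00  6.8000e-01 -1.0000e-02] 38.81562085184618
[ 0.9  0.8 -0.4 -1.4 -0.8 -2.2 -0.1  1.  -1.3  2.6 -0.2 -1.4 -0.3 -0.3
  0.6 -0.7  0.9  0.7  0.2  1.2  0.6]
sd [1.26 0.9  1.09 1.42 0.02 0.02]
```

Emit:
jog_arm(xyz=[[15,-15,0],[45,-45,0],[80,-80,0],[115,-115,0],[150,-150,0],[185,-185,0],[215,-215,0],[240,-240,0],[255,-254,0],[261,-259,-5],[261,-259,-25],[261,-259,-45],[261,-259,-57],[261,-259,-57]], turn=[0,0,0,0,0,0,0,0,0,0,0,0,0,0])

```text
clock: 34.3
eef_pos: [735.4, -148.7, 271.0]
orientation: [0.003, 0.621, 0.784, 0.003]
wrist_force: [-0.3, 0.4, -0.2]
gripper_width: -0.2
```

```bash
python3 look.py 29 350,120,110,160 340,130,110,165
```

```text
34.3 [ 735.36 -148.7   271.04] [-0.29  0.37 -0.22] -0.15396287079846538
```

View pics/c29.png

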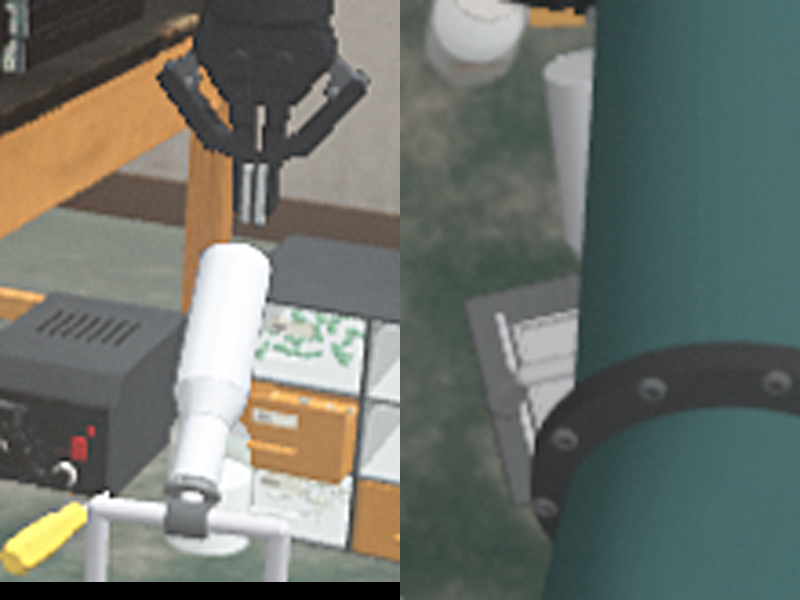

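Emit:
jog_arm(xyz=[[-3,-0.5,-3],[-6,-1,-6],[-9,-1.5,-9],[-11,-2,-11],[-12,-2.2,-12],[-12,-2.2,-12]], turn=[0,0,0,0,0,0])

```text
clock: 35.0
eef_pos: [725.1, -151.2, 261.8]
orientation: [0.006, 0.621, 0.784, 0.004]
wrist_force: [-0.2, 0.5, -0.6]
gripper_width: 0.1
```

Emit:
jog_arm(xyz=[[-1.5,-0.3,-1.5],[-3,-0.6,-3],[-3,-0.6,-3]], turn=[0,0,0])

```text
clock: 35.3
eef_pos: [721.7, -152.0, 258.5]
orientation: [0.005, 0.621, 0.784, 0.004]
wrist_force: [0.7, -0.2, 0.3]
gripper_width: -0.2
```

Emit:
jog_arm(xyz=[[-1.5,-0.3,-1.5],[-3,-0.6,-3],[-3,-0.6,-3]], turn=[0,0,0])

```text
clock: 35.6
eef_pos: [718.3, -152.7, 255.1]
orientation: [0.005, 0.621, 0.784, 0.004]
wrist_force: [-0.5, -0.1, -0.6]
gripper_width: -0.2
```

Emit:
jog_arm(xyz=[[-1,-0.2,-1],[-2,-0.5,-2],[-2,-0.5,-2]], turn=[0,0,0])

```text
clock: 35.9
eef_pos: [718.0, -152.9, 254.4]
orientation: [0.007, 0.621, 0.784, 0.005]
wrist_force: [2.6, 0.6, 2.2]
gripper_width: -0.2
```

Emit:
jog_arm(xyz=[[-1.5,-0.3,-1.5],[-3,-0.6,-3],[-3,-0.6,-3]], turn=[0,0,0])

```text
clock: 36.2
eef_pos: [718.2, -153.0, 253.9]
orientation: [0.01, 0.621, 0.784, 0.008]
wrist_force: [5.5, 1.0, 5.6]
gripper_width: -0.0
```

```bash
python3 look.py 30 350,120,110,160 340,130,110,165; python3 -c "
from h import *
a=cv2.imread('pics/s30.png');cv2.imwrite('pics/c30d.png',cv2.resize(a[232:264,392:417],(400,512),interpolation=cv2.INTER_CUBIC))"
```

```text
36.2 [ 718.16 -152.98  253.86] [5.52 1.   5.65] -0.029908546095663607
```

View pics/c30d.png

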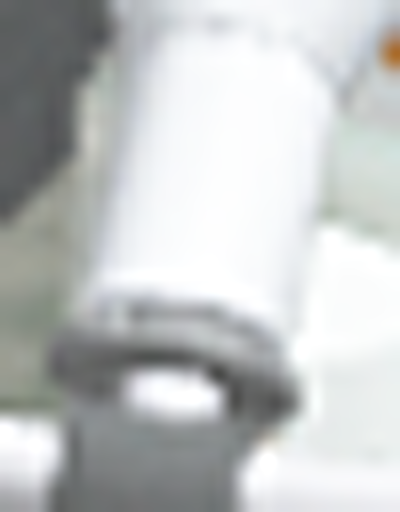

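Emit:
jog_arm(xyz=[[4,1,4],[10,2,10],[18,4,20],[22,5,45],[22,5,75],[10,20,90],[-20,50,90],[-55,85,90],[-90,120,90],[-125,155,90],[-160,190,90],[-190,220,90],[-205,240,90],[-212,250,90],[-212,250,90],[-212,250,90]], turn=[0,0,0,0,0,0,0,0,0,0,0,0,0,0,0,0])

```text
clock: 37.9
eef_pos: [507.3, 95.9, 344.0]
orientation: [0.01, 0.621, 0.783, 0.007]
wrist_force: [0.3, -1.0, -0.2]
gripper_width: -0.1
```

```bash
python3 look.py 31 340,150,110,170 340,130,110,165; python3 -c "
from h import *
for n,f in(('s28','s31'),('t28','t31')):
    a=cv2.imread('pics/%s.png'%n);b=cv2.imread('pics/%s.png'%f);d=cv2.absdiff(a,b).max(2)
    print(n,(d[140:300,370:440]>40).sum() if n[0]=='t' else (d[170:340,360:440]>40).sum())
"
```

```text
37.9 [507.26  95.89 344.02] [ 0.31 -1.02 -0.19] -0.12836533408711237
s28 0
t28 0
```

View pics/c31.png

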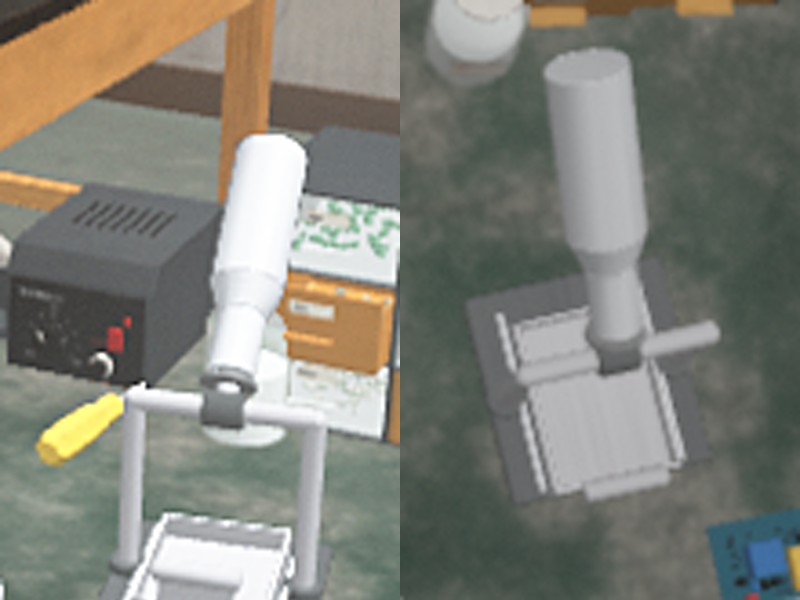

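View pics/t31.png

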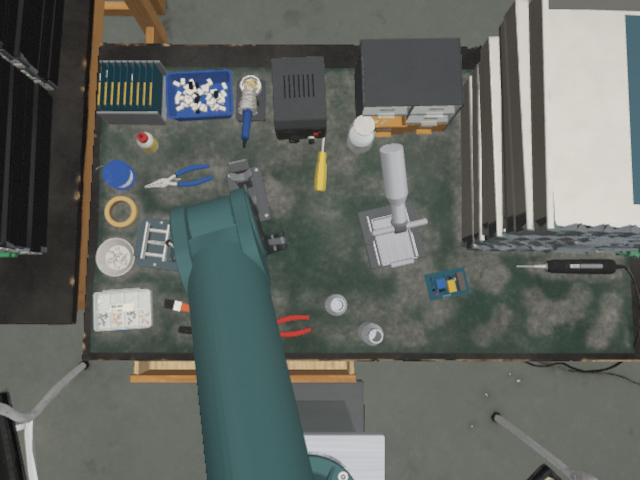

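```bash
python3 -c "
from h import *
q=onz('top',(628-400)/3.636+340,483/3.636+130,55);print('rim',q,'dist to bar',np.dot(np.array([578.5,-180.8])-q[:2],[.975,.222]))
print(close_job())"
```

```text
rim [ 510.33592517 -196.65970785   55.        ] dist to bar 69.98082810423071
the job is handed in; nothing more can be done
None
```

The bottle is hanging neck down on the peg, the drip tray is pushed home, and the job was handed in at about 38 s on the robot's clock (limit 70 s). No verdict is reported.

**What I did:**
- I took the farthest of the three bottles by its neck. To tilt it, I drew its foot against the outer face of the rest's stop.
- I laid it in the saddles, pressed it against the stop (about 10 N) and let go.
- I gripped it again by the body between the saddles and turned it neck down over the upper saddle.
- I slid it onto the peg, let go, and then pushed the tray in.

**What went wrong on the way:**
- The mouth first caught on the peg's tip, and later jammed about 10 mm short of the collar. Shifting the bottle a few millimetres freed it both times.
- The bottle also slid about 8 mm in the grip while I was turning it.

**Last checks:**
- **Bottle:** a push of about 8 N on its foot moved it no further, and pictures before and after that push show no change. The camera fit put the middle of the mouth about 3 mm off the collar (±2 mm), with about 6 degrees of sag. Sag alone explains about 1.5 mm of that, so I took it as seated.
- **Tray:** it met a hard stop, where pushing harder gave no more travel. Its rim measures 70 mm in front of the crossbar, which matches the home position.
- **Other things:** nothing else looks moved in the last pictures, though the arm hides part of the left side of the desk. The gripper is clear of everything.

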